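Sort the screw tins by weight

TASK

The flat tins all look alike, but some are full of screws and some are empty: feel by lifting which are which. Set the full ones side by side, lying flat on top of the narrow dark ledge, and stack all the empty ones flat, one on another and well centred, on the terracotta plate, with the yellow marker disc (now lying on the plate) on top of the stack. Leave the other objects where they are.

Things in the scene. Friction and masses are not known exactly. Their poses are not given: they have to be found in the camera images.
- tin_a: flat round blue tin with a silver ring on its faces, 64 mm across, 28 mm high, closed for good; bevelled edges (faces 53 mm across, widest over the middle 12 mm of its height); origin at its middle, z normal to its faces, the same either way up. All tins look alike: one with a hidden load of screws weighs 280 to 370 g, an empty one 40 to 52 g; which ones are full changes from start to start.
- tin_b: tin like tin_a, full or empty
- tin_c: tin like tin_a, full or empty
- tin_d: tin like tin_a, full or empty
- tin_e: tin like tin_a, full or empty; may be absent
- tin_f: tin like tin_a, full or empty; may be absent
- marker: yellow wooden disc with a red ring, 62 mm across, 18 mm thick, bevelled edges (faces 54 mm across), 25 g, the 'to be refilled' marker; origin at its middle, z normal to its faces, the same either way up; it starts lying on the plate
- plate: fixed round terracotta stand, an upturned saucer: flat top 100 mm across, 8 mm above the table, 112 mm across at the foot; origin at the centre of its underside, z up
- ledge: fixed dark wooden bar, solid down to the table: 44 mm wide (its x), 300 mm long (its y), flat top 50 mm above the table; origin at the centre of its underside
- hammer: bystander: claw hammer lying down, 280 mm long along its x; origin at its middle
- pot: bystander: terracotta plant pot, 104 mm across, 90 mm high; origin under its centre
- mug: bystander: white mug, 76 mm across, 85 mm high, handle to its +y; origin under its centre
- tape: bystander: roll of tape lying flat, 68 mm across, 30 mm high; origin under its centre
- screwdriver: bystander: red screwdriver lying along its x, 200 mm long; origin near its middle
Not all that is in view belongs to the job. What is shaped like the tin_c but red is not meant.

How it is judged (in metres and radians):
At the end, for the whole second after the job is handed in: Every tin is sorted by its weight: full tins lie flat (within 7 degrees) directly on the ledge, centres over its 44 mm wide top; empty tins lie flat, stacked on the plate, centres within 14 mm of its axis; the marker lies flat above them, within 14 mm of that axis; all at rest (angle between the z axis of each of tin_a, tin_b, tin_c, tin_d, tin_e, tin_f, marker and the z axis of plate, either way round below 0.12 rad and linear speed of each of tin_a, tin_b, tin_c, tin_d, tin_e, tin_f, marker below 0.02 m/s and ((x of tin_a in the frame of ledge between -0.022 and 0.022 m and y of tin_a in the frame of ledge between -0.15 and 0.15 m and z of tin_a in the frame of ledge between 0.059 and 0.07 m and contact force between tin_a and ledge above 1.7 N) or (horizontal distance between tin_a and plate below 0.014 m and angle between tin_a's own z axis and vertical below 0.2 rad and z of marker in the frame of tin_a above 0.015 m) or (horizontal distance between tin_a and plate below 0.014 m and angle between tin_a's own z axis and vertical above 2.9 rad and z of marker in the frame of tin_a below -0.015 m)) and ((x of tin_b in the frame of ledge between -0.022 and 0.022 m and y of tin_b in the frame of ledge between -0.15 and 0.15 m and z of tin_b in the frame of ledge between 0.059 and 0.07 m and contact force between tin_b and ledge above 1.7 N) or (horizontal distance between tin_b and plate below 0.014 m and angle between tin_b's own z axis and vertical below 0.2 rad and z of marker in the frame of tin_b above 0.015 m) or (horizontal distance between tin_b and plate below 0.014 m and angle between tin_b's own z axis and vertical above 2.9 rad and z of marker in the frame of tin_b below -0.015 m)) and ((x of tin_c in the frame of ledge between -0.022 and 0.022 m and y of tin_c in the frame of ledge between -0.15 and 0.15 m and z of tin_c in the frame of ledge between 0.059 and 0.07 m and contact force between tin_c and ledge above 1.7 N) or (horizontal distance between tin_c and plate below 0.014 m and angle between tin_c's own z axis and vertical below 0.2 rad and z of marker in the frame of tin_c above 0.015 m) or (horizontal distance between tin_c and plate below 0.014 m and angle between tin_c's own z axis and vertical above 2.9 rad and z of marker in the frame of tin_c below -0.015 m)) and ((x of tin_d in the frame of ledge between -0.022 and 0.022 m and y of tin_d in the frame of ledge between -0.15 and 0.15 m and z of tin_d in the frame of ledge between 0.059 and 0.07 m and contact force between tin_d and ledge above 1.7 N) or (horizontal distance between tin_d and plate below 0.014 m and angle between tin_d's own z axis and vertical below 0.2 rad and z of marker in the frame of tin_d above 0.015 m) or (horizontal distance between tin_d and plate below 0.014 m and angle between tin_d's own z axis and vertical above 2.9 rad and z of marker in the frame of tin_d below -0.015 m)) and ((x of tin_e in the frame of ledge between -0.022 and 0.022 m and y of tin_e in the frame of ledge between -0.15 and 0.15 m and z of tin_e in the frame of ledge between 0.059 and 0.07 m and contact force between tin_e and ledge above 1.7 N) or (horizontal distance between tin_e and plate below 0.014 m and angle between tin_e's own z axis and vertical below 0.2 rad and z of marker in the frame of tin_e above 0.015 m) or (horizontal distance between tin_e and plate below 0.014 m and angle between tin_e's own z axis and vertical above 2.9 rad and z of marker in the frame of tin_e below -0.015 m)) and ((x of tin_f in the frame of ledge between -0.022 and 0.022 m and y of tin_f in the frame of ledge between -0.15 and 0.15 m and z of tin_f in the frame of ledge between 0.059 and 0.07 m and contact force between tin_f and ledge above 1.7 N) or (horizontal distance between tin_f and plate below 0.014 m and angle between tin_f's own z axis and vertical below 0.2 rad and z of marker in the frame of tin_f above 0.015 m) or (horizontal distance between tin_f and plate below 0.014 m and angle between tin_f's own z axis and vertical above 2.9 rad and z of marker in the frame of tin_f below -0.015 m)) and horizontal distance between marker and plate below 0.014 m and height (world z) of marker above 0.04 m and contact force between plate and anything else below 2.8 N); the robot touches nothing.
It fails at once if a bystander (hammer, pot, mug, tape, screwdriver) is moved by more than 40 mm (distance of any of hammer, pot, mug, tape, screwdriver from where it was at the start of the episode above 0.04 m).
Of tin_e, tin_f only 1 to 2 are there at a start; the rules pass over those that are not, and their reading is None.
Of load_a, load_b, load_c, load_d only 2 to 3 are there at a start; the rules pass over those that are not, and their reading is None.
At some moment in a run one of tin_a, tin_b, tin_c, tin_d, tin_e, tin_f, marker may be knocked a few centimetres aside while the robot is not near it.
Once in a run the grip may slacken for a moment while it holds something.
It also fails if it takes over 210 s, if anything falls off the work surface, if the arm or the gripper's body presses on something with over 40 N, if the wrist force passes 120 N, or if a joint passes its speed limit or range.

ROBOT

A 6-joint arm with a two-finger parallel gripper is mounted at the origin on the work surface. World frame = base frame: x ahead of the robot, y to its left, z up, the work surface at z = 0. Lengths are in mm, angles in rad, forces in N, time in s.
With the tool pointing down it reaches from about 300 to 775 mm from the base axis. Payload 14.6 kg.
Tool frame: the origin (TCP) lies between the finger pads; the fingertips stand manip.nose_length ahead of it and the grasp point (between the pads) lies 11 mm behind it (manip.nose_length is the distance from the TCP to the fingertips, in mm); z points along the fingers, y is the line along which they close (so a half turn about z gives the same grasp; the last joint's range is limited). The gripper opens to 94 mm and grips with 3 to 60 N. Pads are 16 mm wide; open, the fingers measure 119 mm over their backs; the gripper's body (75 mm by 177 mm) begins 78 mm behind the grasp point.
Start: joints at [-1.328, 0.3, 1.521, -0, 1.321, -0.067], TCP at [167.67, -523.809, 213.446] pointing down, gripper open.
Joint ranges: [-3.03, 3.03], [-0.79, 2.21], [0.23, 2.52], [-1.04, 4.18], [0, 3.07], [-2.55, 2.55]. Speed limits (rad/s): [2.22, 2.22, 2.57, 3.14, 3.14, 3.14].

INTERFACE

Orientations are given as [roll, pitch, yaw] about the fixed x, y, z axes, in that order (R = Rz(yaw) Ry(pitch) Rx(roll)).
In Python, from cell import manip, cams, job gives the robot as it stands.
- The arm moves only by the tool jog_arm, never from a script. Its argument "commands" is a list of rows, each an object of numbers: "dx", "dy", "dz": the shift along the tool's x, y, z each as a share of 40 mm, from -1 to 1; "ax", "ay", "az": the turn, a rotation vector about the tool's x, y, z each as a share of 10 degrees, from -1 to 1; "gripper": the closure, from 0 (fully open) to 1 (shut). A call has 1 to 10 rows; each row shifts and turns the commanded pose from where the row before left it, along the tool's axes as they then stand; what a row does not reach is not made up. A row lasts 1/8 s, in which the tool goes at most 62.5 mm and 10.7 degrees, less where a joint would pass 70% of its speed; a pose out of reach is approached as far as the arm can. A call with a number of a shift or a turn outside -1 to 1 is refused whole. A call with a gripper value outside its range is refused whole. The fingers move at their own pace and stop on an object; "squeeze" is the grip in N (left out, the last holds). Time passes only in rows, so rows that do not move let the fingers close. It gives the time, the measured TCP pose, the force, the opening and the grip force at its end, in the units of the state.
- manip.read_state(): the state, without advancing time (a new reading comes with each control period).
- cams.camera(name): name is "scene" or "top" or "wrist"; returns a dict with "image" (480x640x3 uint8, red, green, blue), "fx", "fy", "cx", "cy" (pixels), "world_to_cam" (4x4, takes a point from world to camera coordinates). Camera axes: x right, y down, z forward; pixel columns grow to the right and rows downward; lengths in mm; the calibration is good to about 2 mm. A picture is of the moment at which its call begins. There is no depth.
- job.sign_off(): hands the job in; it is judged then, once.
The state is a dict: "clock": time; "joints": joint angles; "qd": joint speeds; "effort": joint torques, N m; "eef_pos": TCP position; "eef_rot": TCP orientation; "wrist_force": force on the tool from outside, world axes, zero at the start; "moment": the same for the moment, N m; "finger_gap": finger opening in mm; "finger_force": force on a finger pad.
Only numpy, scipy, OpenCV 4.12 (cv2) and the standard library are available. Lean on these libraries where they do the work, as an engineer would, in place of code of your own. Each camera call takes 0.05 s, during which the arm holds its last target. There are 200 camera calls.

## Working session

There is one attempt and no reset: what is moved stays moved. The work goes in short steps, Python scripts to look and compute and a tool call to move; the robot and the scene stay as the last step left them, time stands still between calls to the robot, and variables do not carry over. Pictures are saved under pics/ and viewed, at most 14 in all, crops included, and the job is handed in when it is done.

Besides the shell and the picture viewer there is one more tool, called after "Emit:" by a JSON object that holds its "method" and its "body", one argument or row to a line. jog_arm: Moves the arm, as the interface text tells. Shift numbers are shares of 40 mm and turn numbers shares of 10 degrees, none past 1 either way. Its arguments: {"type":"object","properties":{"commands":{"type":"array"},"squeeze":{"type":"number"}},"required":["commands"]}

```bash
mkdir -p pics; ls; python3 - <<'E'
from cell import manip,cams,job
import cv2,numpy as np
print(manip.read_state(), manip.nose_length)
for n in("top","scene"):
    c=cams.camera(n); cv2.imwrite(f"pics/{n}0.png",c["image"][:,:,::-1]); print(n,c["fx"],c["cx"],c["cy"],np.round(c["world_to_cam"],3).tolist())
E
```

```text
pics
{'clock': 0.0, 'joints': array([-1.32757655e+00,  3.00453958e-01,  1.52160285e+00, -8.99641989e-06,
        1.32071497e+00, -6.66421675e-02]), 'qd': array([-9.46102788e-04,  3.71139884e-04, -3.15303513e-05,  3.30574110e-04,
       -1.10365044e-03, -6.81346593e-04]), 'effort': array([ 9.97265524e-04, -5.31803799e+01, -3.52736270e+01,  7.09080650e-02,
        2.43729103e-02, -1.09736650e-04]), 'eef_pos': array([ 167.61846555, -523.55573653,  212.88652772]), 'eef_rot': array([-3.14041557e+00, -6.98261378e-05,  3.09864131e-01]), 'wrist_force': array([ 0.69696083, -0.33006626,  1.66365998]), 'moment': array([-0.0371374 ,  0.00350514,  0.00565822]), 'finger_force': 0.0, 'finger_gap': 93.94595665108062} 8.0
top 445.5769843872363 323.56010073182756 244.60429481287053 [[0.023, -1.0, 0.001, -19.79], [-0.998, -0.023, -0.061, 547.742], [0.061, 0.0, -0.998, 1049.35], [0.0, 0.0, 0.0, 1.0]]
scene 540.2705783536165 325.42308856405816 230.04415524586173 [[0.595, 0.803, 0.017, -321.838], [0.465, -0.327, -0.823, -229.387], [-0.655, 0.498, -0.568, 1698.208], [0.0, 0.0, 0.0, 1.0]]
```

View pics/top0.png

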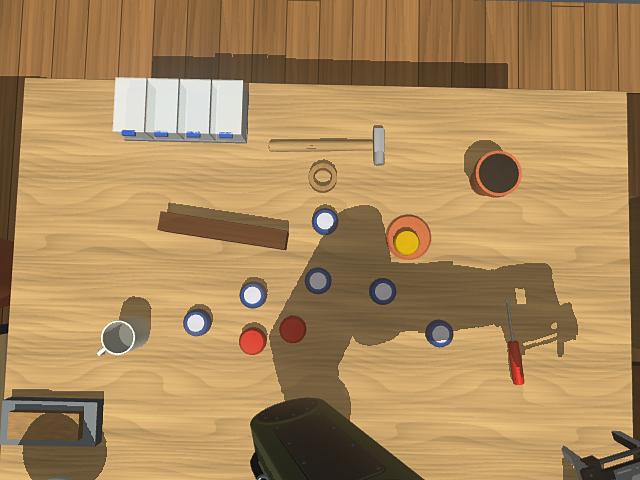

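View pics/scene0.png

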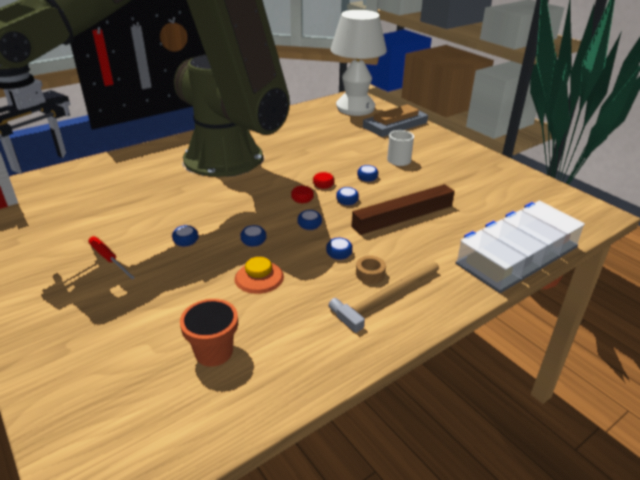

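The top view shows six blue tins at about (325,221), (318,280), (383,291), (253,295), (197,322) and (439,333). The red lookalikes are at (252,342) and (292,329). The plate is at (408,237) with the marker at (406,242), and the ledge runs from (160,220) to (288,240). The scene view shows the same objects.

```bash
cat > h.py <<'E'
from cell import manip,cams,job
import cv2,numpy as np
def back(c,uv,z):
    W=np.array(c["world_to_cam"]);R,t=W[:3,:3],W[:3,3]
    d=R.T@np.array([(uv[0]-c["cx"])/c["fx"],(uv[1]-c["cy"])/c["fy"],1]);o=-R.T@t
    return (o+d*(z-o[2])/d[2])[:2]
def masks(c):
    im=np.ascontiguousarray(c["image"]);hsv=cv2.cvtColor(im,cv2.COLOR_RGB2HSV);h,s,v=cv2.split(hsv)
    return dict(tin=((h>105)&(h<130)&(s>90)),marker=((h>22)&(h<32)&(s>190)&(v>100)),
      plate=((h>5)&(h<13)&(s>140)&(v>110)),ledge=((h<12)&(s>100)&(v<125)))
def blobs(c,name,amin):
    m=masks(c)[name].astype(np.uint8)
    cs,_=cv2.findContours(m,cv2.RETR_EXTERNAL,cv2.CHAIN_APPROX_NONE)
    return [cv2.convexHull(k) for k in cs if cv2.contourArea(cv2.convexHull(k))>amin]
def cen(k):
    M=cv2.moments(k);return M["m10"]/M["m00"],M["m01"]/M["m00"]
def look(z=dict(tin=17,marker=17,plate=6),names=("tin","marker","plate"),amin=250):
    c=cams.camera("top")
    for n in names:
        for k in blobs(c,n,amin):
            p=cen(k);print(n,np.round(p,1),round(cv2.contourArea(k)),"world",np.round(back(c,p,z[n]),1))
    return c
def to(x,y,z=None,yaw=None):
    "print the shift in tool shares from the measured pose"
    s=manip.read_state();p=s["eef_pos"];yw=s["eef_rot"][2];a=x-p[0];b=y-p[1]
    print("pos",np.round(p,1),"rot",np.round(s["eef_rot"],3),"F",np.round(s["wrist_force"],2),"gap",round(s["finger_gap"],1),"t",round(s["clock"],1))
    print("dx %.2f dy %.2f"%((a*np.cos(yw)+b*np.sin(yw))/40,(a*np.sin(yw)-b*np.cos(yw))/40),
      "" if z is None else "dz %.2f"%((p[2]-z)/40),"" if yaw is None else "az %.2f"%(-np.degrees(yaw-yw)/10))
E
python3 - <<'E'
from h import *
c=look()
for k in blobs(c,"ledge",800):
    r=cv2.minAreaRect(k);b=cv2.boxPoints(r);print(r,[np.round(back(c,q,50)).tolist() for q in b])
im=c["image"][185:265,140:310,::-1];cv2.imwrite("pics/l.png",cv2.resize(im,None,fx=4,fy=4,interpolation=0))
E
```

```text
tin [195.1 322.4] 376 world [356.6 292.4]
tin [252.1 295.9] 419 world [422.  159.7]
tin [383.1 291.8] 382 world [ 439.  -151.1]
tin [319.4 282.3] 252 world [457.9   0.8]
tin [323.5 221.2] 386 world [604.3  -5.5]
marker [406.2 242.7] 449 world [ 557.3 -204.7]
plate [408. 237.] 1568 world [ 572. -211.]
plate [496.8 174.1] 1750 world [ 731.1 -426. ]
```

View pics/l.png

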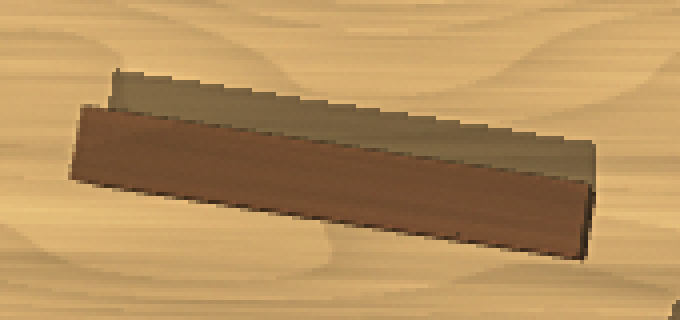

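The ledge top face has corners at about (160.5,211), (287.5,231), (285.5,249) and (158,230). The blue mask clips the tins, so I'll check a zoom.

```bash
python3 - <<'E'
from h import *
c=cams.camera("top");im=c["image"]
P=np.array([back(c,q,50) for q in [(160.5,211.25),(287.5,231),(285.5,249),(158,229.75)]]);print(P.round(1),P.mean(0))
d=(P[0]+P[3]-P[1]-P[2])/2;print(d,np.hypot(*d),np.arctan2(d[1],d[0]))
t=[im[y-22:y+22,x-22:x+22] for x,y in [(325,221),(318,280),(383,291),(253,295),(197,322),(439,333)]]
t=np.vstack([np.hstack(t[:3]),np.hstack(t[3:])])
cv2.imwrite("pics/t.png",cv2.resize(t[:,:,::-1],None,fx=6,fy=6,interpolation=0))
h=cv2.cvtColor(np.ascontiguousarray(im),cv2.COLOR_RGB2HSV)
print(h[333,424:456].tolist());print(h[280,302:336].tolist())
E
```

```text
[[614.9 374.2]
 [575.7  77.4]
 [533.8  80.9]
 [571.6 378. ]] [573.9940206  227.62446939]
[ 38.51962883 296.96107161] 299.44889356666823 1.4418038371128192
[[18, 123, 246], [16, 83, 89], [120, 41, 62], [129, 39, 65], [127, 35, 66], [118, 48, 74], [115, 74, 83], [117, 76, 77], [116, 15, 119], [170, 6, 135], [165, 8, 132], [170, 6, 129], [0, 4, 128], [170, 6, 129], [150, 6, 128], [170, 6, 129], [158, 8, 131], [160, 6, 131], [150, 6, 131], [0, 4, 129], [160, 6, 130], [174, 10, 131], [0, 6, 129], [170, 6, 131], [10, 11, 139], [113, 60, 93], [117, 73, 80], [117, 80, 83], [120, 78, 59], [18, 109, 177], [18, 122, 227], [18, 120, 218]]
[[17, 117, 113], [18, 122, 117], [18, 98, 101], [125, 46, 66], [120, 54, 71], [116, 79, 87], [117, 86, 80], [110, 54, 108], [0, 5, 140], [140, 6, 135], [140, 6, 135], [150, 4, 136], [150, 6, 137], [150, 4, 136], [135, 8, 134], [140, 6, 137], [140, 6, 135], [150, 6, 134], [140, 6, 134], [135, 4, 135], [135, 8, 134], [150, 4, 132], [150, 4, 133], [0, 5, 142], [110, 46, 111], [114, 95, 83], [114, 100, 87], [116, 74, 72], [117, 75, 65], [15, 35, 73], [17, 119, 118], [17, 119, 116], [17, 116, 114], [16, 114, 114]]
```

View pics/t.png

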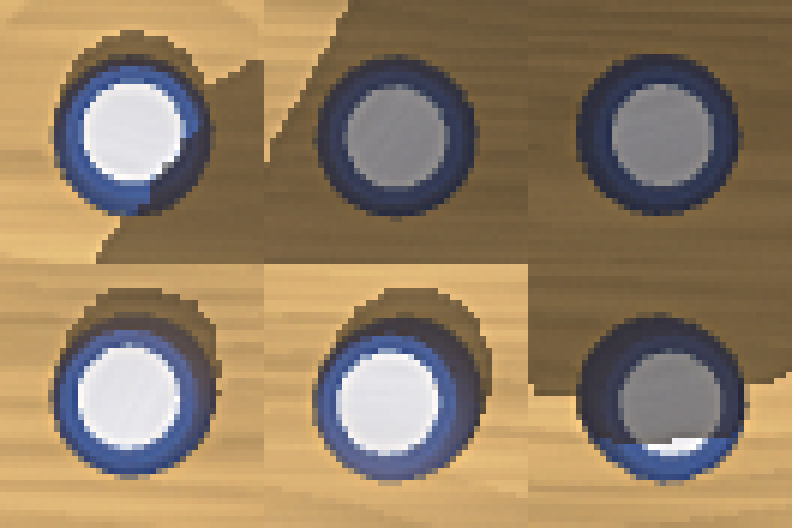

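The silver faces are clean 17 px discs, so I'll locate the tins by those at z=28.

```bash
python3 - <<'E'
s=open('h.py').read()
s=s.replace("tin=((h>105)&(h<130)&(s>90))","tin=((s<40)&(v>90))").replace("tin=17,marker=17","tin=28,marker=22").replace("amin=250):","amin=120,amax=300):")
s=s.replace("for k in blobs(c,n,amin):\n","for k in blobs(c,n,amin):\n            if n=='tin' and cv2.contourArea(k)>amax: continue\n")
s=s.replace("            p=cen(k)","            p=cen(k)")
open('h.py','w').write(s)
E
python3 - <<'E'
from h import *
look(); to(557,-204,90,1.442)
E
```

```text
tin [440.2 333.8] 206 world [ 344.6 -284.8]
tin [195.2 322.7] 203 world [357.1 289.2]
tin [251.9 294.7] 206 world [425.5 158.5]
tin [383.  291.1] 204 world [ 441.1 -149.4]
tin [317.5 280.5] 200 world [462.4   5.2]
tin [324.6 220.6] 193 world [604.6  -8.1]
marker [406.5 242.8] 440 world [ 556.8 -204.3]
plate [516.5 356.9] 183 world [ 291.5 -472.6]
plate [408.  236.9] 1568 world [ 572.1 -211. ]
plate [496.9 174.1] 1748 world [ 731.1 -426.1]
pos [ 167.7 -523.7  213.2] rot [-3.141 -0.     0.31 ] F [ 0.44  0.67 -0.13] gap 93.6 t 0.2
dx 11.71 dy -4.64 dz 3.08 az -6.49
```

Emit:
{"method": "jog_arm", "body": {
  "commands": [
    {"dx": 0.9,"dy": -0.4,"az": -0.93},
    {"dx": 0.9,"dy": -0.4,"az": -0.93},
    {"dx": 0.9,"dy": -0.4,"az": -0.93},
    {"dx": 0.5,"dy": 0.3,"az": -0.93},
    {"dx": 0.5,"dy": 0.5,"az": -0.93},
    {"dx": 0.5,"dy": 0.5,"az": -0.93},
    {"dx": 0.5,"dy": 0.5,"az": -0.92},
    {"gripper": 0}
  ],
  "squeeze": 8
}}

```text
schema error: expected keys dx, dy, dz, ax, ay, az, gripper
```

```bash
python3 - <<'E'
from h import *
to(557,-204.3,18,1.442)
E
```

```text
pos [ 167.7 -523.7  213.2] rot [-3.141 -0.     0.31 ] F [ 0.44  0.67 -0.13] gap 93.6 t 0.2
dx 11.70 dy -4.64 dz 4.88 az -6.49
```

Emit:
{"method": "jog_arm", "body": {
  "commands": [
    {"dx": 0.9,"dy": -0.4,"dz": 0,"ax": 0,"ay": 0,"az": -0.93,"gripper": 0},
    {"dx": 0.9,"dy": -0.4,"dz": 0,"ax": 0,"ay": 0,"az": -0.93,"gripper": 0},
    {"dx": 0.9,"dy": 0,"dz": 0,"ax": 0,"ay": 0,"az": -0.93,"gripper": 0},
    {"dx": 0.8,"dy": 0.2,"dz": 0,"ax": 0,"ay": 0,"az": -0.93,"gripper": 0},
    {"dx": 0.8,"dy": 0.4,"dz": 0,"ax": 0,"ay": 0,"az": -0.93,"gripper": 0},
    {"dx": 0.8,"dy": 0.6,"dz": 0,"ax": 0,"ay": 0,"az": -0.93,"gripper": 0},
    {"dx": 0.8,"dy": 0.8,"dz": 0,"ax": 0,"ay": 0,"az": -0.92,"gripper": 0},
    {"dx": 0,"dy": 0,"dz": 0,"ax": 0,"ay": 0,"az": 0,"gripper": 0},
    {"dx": 0,"dy": 0,"dz": 0,"ax": 0,"ay": 0,"az": 0,"gripper": 0}
  ],
  "squeeze": 8
}}

```text
clock: 1.38
eef_pos: [385.4, -371.4, 213.3]
eef_rot: [-3.141, -0.0, 1.443]
wrist_force: [0.7, 0.2, 0.9]
finger_gap: 94.0
finger_force: 0.0
```

```bash
python3 - <<'E'
from h import *
to(557,-204.3,18,1.442)
E
```

```text
pos [ 385.4 -371.4  213.3] rot [-3.141 -0.     1.443] F [0.65 0.15 0.9 ] gap 94.0 t 1.4
dx 4.69 dy 3.72 dz 4.88 az 0.01
```

Emit:
{"method": "jog_arm", "body": {
  "commands": [
    {"dx": 0.94,"dy": 0.74,"dz": 0,"ax": 0,"ay": 0,"az": 0,"gripper": 0},
    {"dx": 0.94,"dy": 0.74,"dz": 0,"ax": 0,"ay": 0,"az": 0,"gripper": 0},
    {"dx": 0.94,"dy": 0.74,"dz": 0,"ax": 0,"ay": 0,"az": 0,"gripper": 0},
    {"dx": 0.94,"dy": 0.75,"dz": 0,"ax": 0,"ay": 0,"az": 0,"gripper": 0},
    {"dx": 0.93,"dy": 0.75,"dz": 0.88,"ax": 0,"ay": 0,"az": 0,"gripper": 0},
    {"dx": 0,"dy": 0,"dz": 1,"ax": 0,"ay": 0,"az": 0,"gripper": 0},
    {"dx": 0,"dy": 0,"dz": 1,"ax": 0,"ay": 0,"az": 0,"gripper": 0},
    {"dx": 0,"dy": 0,"dz": 1,"ax": 0,"ay": 0,"az": 0,"gripper": 0},
    {"dx": 0,"dy": 0,"dz": 0.5,"ax": 0,"ay": 0,"az": 0,"gripper": 0},
    {"dx": 0,"dy": 0,"dz": 0.5,"ax": 0,"ay": 0,"az": 0,"gripper": 0}
  ]
}}

```text
clock: 2.62
eef_pos: [557.2, -204.8, 18.1]
eef_rot: [3.14, 0.0, 1.443]
wrist_force: [-0.8, -0.8, -0.3]
finger_gap: 93.8
finger_force: 0.0
```

Emit:
{"method": "jog_arm", "body": {
  "commands": [
    {"dx": 0,"dy": 0,"dz": 0,"ax": 0,"ay": 0,"az": 0,"gripper": 0},
    {"dx": 0,"dy": 0,"dz": 0,"ax": 0,"ay": 0,"az": 0,"gripper": 0.6},
    {"dx": 0,"dy": 0,"dz": 0,"ax": 0,"ay": 0,"az": 0,"gripper": 0.6},
    {"dx": 0,"dy": 0,"dz": 0,"ax": 0,"ay": 0,"az": 0,"gripper": 0.6},
    {"dx": 0,"dy": 0,"dz": 0,"ax": 0,"ay": 0,"az": 0,"gripper": 0.6},
    {"dx": 0,"dy": 0,"dz": 0,"ax": 0,"ay": 0,"az": 0,"gripper": 0.6}
  ]
}}

```text
clock: 3.38
eef_pos: [557.1, -204.0, 18.5]
eef_rot: [3.141, 0.0, 1.444]
wrist_force: [-1.2, 0.8, 3.7]
finger_gap: 61.7
finger_force: 8.0
```

Emit:
{"method": "jog_arm", "body": {
  "commands": [
    {"dx": 0,"dy": 0,"dz": -0.75,"ax": 0,"ay": 0,"az": 0,"gripper": 0.6},
    {"dx": 0,"dy": 0,"dz": -0.75,"ax": 0,"ay": 0,"az": 0,"gripper": 0.6},
    {"dx": -0.86,"dy": -0.53,"dz": 0,"ax": 0,"ay": 0,"az": 0,"gripper": 0.6},
    {"dx": -0.86,"dy": -0.53,"dz": 0,"ax": 0,"ay": 0,"az": 0,"gripper": 0.6},
    {"dx": -0.86,"dy": -0.53,"dz": 0,"ax": 0,"ay": 0,"az": 0,"gripper": 0.6},
    {"dx": -0.87,"dy": -0.54,"dz": 0,"ax": 0,"ay": 0,"az": 0,"gripper": 0.6},
    {"dx": 0,"dy": 0,"dz": 0.7,"ax": 0,"ay": 0,"az": 0,"gripper": 0.6},
    {"dx": 0,"dy": 0,"dz": 0.7,"ax": 0,"ay": 0,"az": 0,"gripper": 0.6},
    {"dx": 0,"dy": 0,"dz": 0.29,"ax": 0,"ay": 0,"az": 0,"gripper": 0.6},
    {"dx": 0,"dy": 0,"dz": 0,"ax": 0,"ay": 0,"az": 0,"gripper": 0.6}
  ]
}}

```text
clock: 4.62
eef_pos: [455.0, -330.0, 10.5]
eef_rot: [-3.141, -0.0, 1.444]
wrist_force: [-0.0, -0.5, -0.0]
finger_gap: 61.4
finger_force: 8.0
```

Emit:
{"method": "jog_arm", "body": {
  "commands": [
    {"dx": 0,"dy": 0,"dz": 0,"ax": 0,"ay": 0,"az": 0,"gripper": 0},
    {"dx": 0,"dy": 0,"dz": 0,"ax": 0,"ay": 0,"az": 0,"gripper": 0},
    {"dx": 0,"dy": 0,"dz": 0,"ax": 0,"ay": 0,"az": 0,"gripper": 0},
    {"dx": 0,"dy": 0,"dz": 0,"ax": 0,"ay": 0,"az": 0,"gripper": 0},
    {"dx": 0,"dy": 0,"dz": -1,"ax": 0,"ay": 0,"az": 0,"gripper": 0},
    {"dx": 0,"dy": 0,"dz": -1,"ax": 0,"ay": 0,"az": 0,"gripper": 0},
    {"dx": 0,"dy": 0,"dz": 0,"ax": 0,"ay": 0,"az": 0,"gripper": 0},
    {"dx": 0,"dy": 0,"dz": 0,"ax": 0,"ay": 0,"az": 0,"gripper": 0}
  ]
}}

```text
clock: 5.62
eef_pos: [454.7, -329.9, 89.9]
eef_rot: [-3.141, -0.0, 1.444]
wrist_force: [0.2, 0.7, 0.3]
finger_gap: 93.7
finger_force: 0.0
```

```bash
python3 - <<'E'
from h import *
look(); to(441.1,-149.4,11,1.442)
E
```

```text
tin [440.2 333.8] 204 world [ 344.8 -284.8]
tin [195.2 322.7] 203 world [357.1 289.2]
tin [252.1 294.7] 210 world [425.4 158.3]
tin [382.9 291.2] 210 world [ 440.8 -149.3]
tin [317.6 280.4] 198 world [462.5   5.1]
tin [324.7 220.6] 198 world [604.6  -8.4]
tin [598.4   1.1] 206 world [1160.9 -666.7]
marker [458.8 288.9] 324 world [ 450.2 -329.5]
plate [252.4 345.2] 326 world [304.5 156.8]
plate [407.9 236.8] 1570 world [ 572.3 -210.6]
plate [496.4 174.1] 1777 world [ 731.  -425.1]
pos [ 454.6 -329.8   89.5] rot [-3.140e+00 -1.000e-03  1.444e+00] F [-0.87  0.52  0.4 ] gap 94.3 t 5.7
dx 4.43 dy -0.90 dz 1.96 az 0.01
```

Emit:
{"method": "jog_arm", "body": {
  "commands": [
    {"dx": 0.89,"dy": -0.18,"dz": 0,"ax": 0,"ay": 0,"az": 0,"gripper": 0},
    {"dx": 0.89,"dy": -0.18,"dz": 0,"ax": 0,"ay": 0,"az": 0,"gripper": 0},
    {"dx": 0.89,"dy": -0.18,"dz": 0,"ax": 0,"ay": 0,"az": 0,"gripper": 0},
    {"dx": 0.88,"dy": -0.18,"dz": 0,"ax": 0,"ay": 0,"az": 0,"gripper": 0},
    {"dx": 0.88,"dy": -0.18,"dz": 0,"ax": 0,"ay": 0,"az": 0,"gripper": 0},
    {"dx": 0,"dy": 0,"dz": 0.8,"ax": 0,"ay": 0,"az": 0,"gripper": 0},
    {"dx": 0,"dy": 0,"dz": 0.8,"ax": 0,"ay": 0,"az": 0,"gripper": 0},
    {"dx": 0,"dy": 0,"dz": 0.36,"ax": 0,"ay": 0,"az": 0,"gripper": 0},
    {"dx": 0,"dy": 0,"dz": 0,"ax": 0,"ay": 0,"az": 0,"gripper": 0},
    {"dx": 0,"dy": 0,"dz": 0,"ax": 0,"ay": 0,"az": 0,"gripper": 0.6}
  ],
  "squeeze": 25
}}

```text
clock: 6.92
eef_pos: [442.1, -150.1, 13.0]
eef_rot: [3.141, 0.0, 1.444]
wrist_force: [-0.2, 0.6, 0.5]
finger_gap: 86.8
finger_force: 0.0
```

Emit:
{"method": "jog_arm", "body": {
  "commands": [
    {"dx": 0,"dy": 0,"dz": 0,"ax": 0,"ay": 0,"az": 0,"gripper": 0.6},
    {"dx": 0,"dy": 0,"dz": 0,"ax": 0,"ay": 0,"az": 0,"gripper": 0.6},
    {"dx": 0,"dy": 0,"dz": 0,"ax": 0,"ay": 0,"az": 0,"gripper": 0.6},
    {"dx": 0,"dy": 0,"dz": 0,"ax": 0,"ay": 0,"az": 0,"gripper": 0.6},
    {"dx": 0,"dy": 0,"dz": -0.5,"ax": 0,"ay": 0,"az": 0,"gripper": 0.6},
    {"dx": 0,"dy": 0,"dz": -1,"ax": 0,"ay": 0,"az": 0,"gripper": 0.6},
    {"dx": 0,"dy": 0,"dz": -1,"ax": 0,"ay": 0,"az": 0,"gripper": 0.6},
    {"dx": 0,"dy": 0,"dz": -0.5,"ax": 0,"ay": 0,"az": 0,"gripper": 0.6},
    {"dx": 0,"dy": 0,"dz": 0,"ax": 0,"ay": 0,"az": 0,"gripper": 0.6},
    {"dx": 0,"dy": 0,"dz": 0,"ax": 0,"ay": 0,"az": 0,"gripper": 0.6}
  ]
}}

```text
clock: 8.18
eef_pos: [441.3, -149.6, 131.2]
eef_rot: [-3.14, -0.0, 1.444]
wrist_force: [0.5, 0.1, -0.8]
finger_gap: 62.4
finger_force: 25.0
```

```bash
python3 - <<'E'
from h import *
F=[]
for i in range(6): cams.camera("top");F.append(manip.read_state()["wrist_force"][2])
print(np.round(F,2),np.mean(F))
to(572,-211,19,1.442)
to(574,227.6,61,1.442)
E
```

```text
[-0.44 -0.99 -0.01  0.05 -0.1   0.28] -0.20101065274058472
pos [ 441.6 -149.7  131.8] rot [-3.141 -0.     1.444] F [0.47 0.04 0.28] gap 62.7 t 8.5
dx -1.11 dy 3.43 dz 2.82 az 0.01
pos [ 441.6 -149.7  131.8] rot [-3.141 -0.     1.444] F [0.47 0.04 0.28] gap 62.7 t 8.5
dx 9.78 dy 2.09 dz 1.77 az 0.01
```

Reading: tin 1, near (441,-149), is empty, so it goes on the plate.

Emit:
{"method": "jog_arm", "body": {
  "commands": [
    {"dx": -0.28,"dy": 0.86,"dz": 0,"ax": 0,"ay": 0,"az": 0,"gripper": 0.6},
    {"dx": -0.28,"dy": 0.86,"dz": 0,"ax": 0,"ay": 0,"az": 0,"gripper": 0.6},
    {"dx": -0.28,"dy": 0.86,"dz": 0,"ax": 0,"ay": 0,"az": 0,"gripper": 0.6},
    {"dx": -0.27,"dy": 0.85,"dz": 0,"ax": 0,"ay": 0,"az": 0,"gripper": 0.6},
    {"dx": 0,"dy": 0,"dz": 0.9,"ax": 0,"ay": 0,"az": 0,"gripper": 0.6},
    {"dx": 0,"dy": 0,"dz": 0.9,"ax": 0,"ay": 0,"az": 0,"gripper": 0.6},
    {"dx": 0,"dy": 0,"dz": 0.6,"ax": 0,"ay": 0,"az": 0,"gripper": 0.6},
    {"dx": 0,"dy": 0,"dz": 0.38,"ax": 0,"ay": 0,"az": 0,"gripper": 0.6},
    {"dx": 0,"dy": 0,"dz": 0,"ax": 0,"ay": 0,"az": 0,"gripper": 0.6},
    {"dx": 0,"dy": 0,"dz": 0,"ax": 0,"ay": 0,"az": 0,"gripper": 0.6}
  ]
}}

```text
clock: 9.72
eef_pos: [572.6, -211.4, 21.8]
eef_rot: [3.14, 0.0, 1.444]
wrist_force: [0.3, -0.1, 0.3]
finger_gap: 62.7
finger_force: 25.0
```

Emit:
{"method": "jog_arm", "body": {
  "commands": [
    {"dx": 0,"dy": 0,"dz": 0,"ax": 0,"ay": 0,"az": 0,"gripper": 0},
    {"dx": 0,"dy": 0,"dz": 0,"ax": 0,"ay": 0,"az": 0,"gripper": 0},
    {"dx": 0,"dy": 0,"dz": 0,"ax": 0,"ay": 0,"az": 0,"gripper": 0},
    {"dx": 0,"dy": 0,"dz": 0,"ax": 0,"ay": 0,"az": 0,"gripper": 0},
    {"dx": 0,"dy": 0,"dz": -1,"ax": 0,"ay": 0,"az": 0,"gripper": 0},
    {"dx": 0,"dy": 0,"dz": -1,"ax": 0,"ay": 0,"az": 0,"gripper": 0},
    {"dx": 0,"dy": 0,"dz": 0,"ax": 0,"ay": 0,"az": 0,"gripper": 0.13},
    {"dx": 0,"dy": 0,"dz": 0,"ax": 0,"ay": 0,"az": 0,"gripper": 0.13}
  ]
}}

```text
clock: 10.72
eef_pos: [571.8, -211.0, 100.2]
eef_rot: [-3.141, -0.0, 1.444]
wrist_force: [-0.9, 0.7, 1.2]
finger_gap: 82.3
finger_force: 0.0
```

```bash
python3 - <<'E'
from h import *
look(); to(604.6,-8.3,11,1.442)
E
```

```text
tin [195.2 322.7] 203 world [357.1 289.2]
tin [252.1 294. ] 230 world [427.1 158.2]
tin [317.5 280.3] 195 world [462.7   5.3]
tin [324.6 220.6] 194 world [604.6  -8.1]
tin [598.4   1.1] 206 world [1160.9 -666.7]
plate [251.5 341.7] 500 world [312.7 159.3]
plate [250.3 238.3] 202 world [559.9 170.5]
plate [396.6 233. ] 592 world [ 581.  -183.1]
plate [496.4 174.1] 1778 world [ 731.1 -425.1]
pos [ 571.6 -210.9   99.7] rot [-3.140e+00 -1.000e-03  1.444e+00] F [-0.23  0.64 -0.55] gap 81.9 t 10.8
dx 5.13 dy 0.18 dz 2.22 az 0.01
```

Emit:
{"method": "jog_arm", "body": {
  "commands": [
    {"dx": 0.85,"dy": 0.03,"dz": 0,"ax": 0,"ay": 0,"az": 0,"gripper": 0.13},
    {"dx": 0.85,"dy": 0.03,"dz": 0,"ax": 0,"ay": 0,"az": 0,"gripper": 0.13},
    {"dx": 0.85,"dy": 0.03,"dz": 0,"ax": 0,"ay": 0,"az": 0,"gripper": 0.13},
    {"dx": 0.86,"dy": 0.03,"dz": 0,"ax": 0,"ay": 0,"az": 0,"gripper": 0.13},
    {"dx": 0.86,"dy": 0.03,"dz": 0,"ax": 0,"ay": 0,"az": 0,"gripper": 0.13},
    {"dx": 0.86,"dy": 0.03,"dz": 0.5,"ax": 0,"ay": 0,"az": 0,"gripper": 0.13},
    {"dx": 0,"dy": 0,"dz": 0.8,"ax": 0,"ay": 0,"az": 0,"gripper": 0.13},
    {"dx": 0,"dy": 0,"dz": 0.6,"ax": 0,"ay": 0,"az": 0,"gripper": 0.13},
    {"dx": 0,"dy": 0,"dz": 0.31,"ax": 0,"ay": 0,"az": 0,"gripper": 0.13},
    {"dx": 0,"dy": 0,"dz": 0,"ax": 0,"ay": 0,"az": 0,"gripper": 0.13}
  ]
}}

```text
clock: 12.02
eef_pos: [604.7, -8.6, 11.6]
eef_rot: [-3.14, 0.0, 1.444]
wrist_force: [0.1, -0.3, 0.1]
finger_gap: 81.5
finger_force: 0.0
```

Emit:
{"method": "jog_arm", "body": {
  "commands": [
    {"dx": 0,"dy": 0,"dz": 0,"ax": 0,"ay": 0,"az": 0,"gripper": 0.6},
    {"dx": 0,"dy": 0,"dz": 0,"ax": 0,"ay": 0,"az": 0,"gripper": 0.6},
    {"dx": 0,"dy": 0,"dz": 0,"ax": 0,"ay": 0,"az": 0,"gripper": 0.6},
    {"dx": 0,"dy": 0,"dz": 0,"ax": 0,"ay": 0,"az": 0,"gripper": 0.6},
    {"dx": 0,"dy": 0,"dz": -0.5,"ax": 0,"ay": 0,"az": 0,"gripper": 0.6},
    {"dx": 0,"dy": 0,"dz": -1,"ax": 0,"ay": 0,"az": 0,"gripper": 0.6},
    {"dx": 0,"dy": 0,"dz": -1,"ax": 0,"ay": 0,"az": 0,"gripper": 0.6},
    {"dx": 0,"dy": 0,"dz": -0.5,"ax": 0,"ay": 0,"az": 0,"gripper": 0.6},
    {"dx": 0,"dy": 0,"dz": 0,"ax": 0,"ay": 0,"az": 0,"gripper": 0.6},
    {"dx": 0,"dy": 0,"dz": 0,"ax": 0,"ay": 0,"az": 0,"gripper": 0.6}
  ]
}}

```text
clock: 13.28
eef_pos: [604.8, -8.5, 132.0]
eef_rot: [-3.141, 0.0, 1.444]
wrist_force: [-0.1, 0.1, -1.2]
finger_gap: 62.6
finger_force: 25.0
```

```bash
cat >> h.py <<'E'
LC=np.array([574.,227.6]);LD=np.array([np.cos(1.442),np.sin(1.442)])
def weigh(lev,off):
    F=[]
    for i in range(6): cams.camera("top");F.append(manip.read_state()["wrist_force"][2])
    print("Fz",np.round(F,2),np.mean(F))
    print("plate");to(572,-211,20+28*lev,1.442)
    print("ledge");to(*(LC+off*LD),62,1.442)
E
python3 -c "
from h import *
weigh(1,100)"
```

```text
Fz [-0.47 -1.16  0.95 -0.25 -0.74 -1.07] -0.4570245854784349
plate
pos [605.1  -8.5 132.1] rot [-3.141  0.     1.444] F [ 0.66 -0.25 -1.07] gap 62.7 t 13.6
dx -5.13 dy -0.18 dz 2.10 az 0.01
ledge
pos [605.1  -8.5 132.1] rot [-3.141  0.     1.444] F [ 0.66 -0.25 -1.07] gap 62.7 t 13.6
dx 8.26 dy -1.51 dz 1.75 az 0.01
```

Empty as well, so it goes to stack level 1.

Emit:
{"method": "jog_arm", "body": {
  "commands": [
    {"dx": -0.85,"dy": -0.03,"dz": 0,"ax": 0,"ay": 0,"az": 0,"gripper": 0.6},
    {"dx": -0.85,"dy": -0.03,"dz": 0,"ax": 0,"ay": 0,"az": 0,"gripper": 0.6},
    {"dx": -0.85,"dy": -0.03,"dz": 0,"ax": 0,"ay": 0,"az": 0,"gripper": 0.6},
    {"dx": -0.86,"dy": -0.03,"dz": 0,"ax": 0,"ay": 0,"az": 0,"gripper": 0.6},
    {"dx": -0.86,"dy": -0.03,"dz": 0,"ax": 0,"ay": 0,"az": 0,"gripper": 0.6},
    {"dx": -0.86,"dy": -0.03,"dz": 0,"ax": 0,"ay": 0,"az": 0,"gripper": 0.6},
    {"dx": 0,"dy": 0,"dz": 0.8,"ax": 0,"ay": 0,"az": 0,"gripper": 0.6},
    {"dx": 0,"dy": 0,"dz": 0.8,"ax": 0,"ay": 0,"az": 0,"gripper": 0.6},
    {"dx": 0,"dy": 0,"dz": 0.48,"ax": 0,"ay": 0,"az": 0,"gripper": 0.6},
    {"dx": 0,"dy": 0,"dz": 0,"ax": 0,"ay": 0,"az": 0,"gripper": 0.6}
  ]
}}

```text
clock: 14.82
eef_pos: [571.9, -211.0, 48.5]
eef_rot: [-3.14, -0.0, 1.444]
wrist_force: [0.3, -0.4, -0.2]
finger_gap: 62.6
finger_force: 25.0
```

Emit:
{"method": "jog_arm", "body": {
  "commands": [
    {"dx": 0,"dy": 0,"dz": 0,"ax": 0,"ay": 0,"az": 0,"gripper": 0.6},
    {"dx": 0,"dy": 0,"dz": 0,"ax": 0,"ay": 0,"az": 0,"gripper": 0},
    {"dx": 0,"dy": 0,"dz": 0,"ax": 0,"ay": 0,"az": 0,"gripper": 0},
    {"dx": 0,"dy": 0,"dz": 0,"ax": 0,"ay": 0,"az": 0,"gripper": 0},
    {"dx": 0,"dy": 0,"dz": 0,"ax": 0,"ay": 0,"az": 0,"gripper": 0},
    {"dx": 0,"dy": 0,"dz": -1,"ax": 0,"ay": 0,"az": 0,"gripper": 0},
    {"dx": 0,"dy": 0,"dz": -1,"ax": 0,"ay": 0,"az": 0,"gripper": 0},
    {"dx": 0,"dy": 0,"dz": 0,"ax": 0,"ay": 0,"az": 0,"gripper": 0}
  ]
}}

```text
clock: 15.82
eef_pos: [573.4, -211.7, 132.7]
eef_rot: [3.136, 0.002, 1.444]
wrist_force: [-0.4, -0.4, -0.3]
finger_gap: 93.8
finger_force: 0.0
```

```bash
python3 - <<'E'
from h import *
look(); to(462.6,5.3,11,1.442)
E
```

```text
tin [195.2 322.7] 203 world [357.1 289.2]
tin [252.1 294. ] 230 world [427.1 158.2]
tin [317.5 280.3] 195 world [462.7   5.3]
tin [598.4   1.1] 206 world [1160.9 -666.7]
plate [251.7 341.6] 516 world [313.1 158.9]
plate [398.1 233.4] 710 world [ 580.1 -186.8]
plate [496.4 174.1] 1777 world [ 731.1 -425. ]
pos [ 572.6 -211.4  130.5] rot [3.139e+00 1.000e-03 1.444e+00] F [-0.2   0.88 -1.24] gap 93.9 t 15.9
dx 5.03 dy -3.41 dz 2.99 az 0.01
```

Emit:
{"method": "jog_arm", "body": {
  "commands": [
    {"dx": 0.84,"dy": -0.57,"dz": 0,"ax": 0,"ay": 0,"az": 0,"gripper": 0},
    {"dx": 0.84,"dy": -0.57,"dz": 0,"ax": 0,"ay": 0,"az": 0,"gripper": 0},
    {"dx": 0.84,"dy": -0.57,"dz": 0,"ax": 0,"ay": 0,"az": 0,"gripper": 0},
    {"dx": 0.84,"dy": -0.57,"dz": 0,"ax": 0,"ay": 0,"az": 0,"gripper": 0},
    {"dx": 0.84,"dy": -0.56,"dz": 0.2,"ax": 0,"ay": 0,"az": 0,"gripper": 0},
    {"dx": 0.83,"dy": -0.56,"dz": 0.7,"ax": 0,"ay": 0,"az": 0,"gripper": 0},
    {"dx": 0,"dy": 0,"dz": 0.9,"ax": 0,"ay": 0,"az": 0,"gripper": 0},
    {"dx": 0,"dy": 0,"dz": 0.7,"ax": 0,"ay": 0,"az": 0,"gripper": 0},
    {"dx": 0,"dy": 0,"dz": 0.42,"ax": 0,"ay": 0,"az": 0,"gripper": 0},
    {"dx": 0,"dy": 0,"dz": 0,"ax": 0,"ay": 0,"az": 0,"gripper": 0}
  ]
}}

```text
clock: 17.12
eef_pos: [461.3, 5.7, 11.0]
eef_rot: [-3.138, 0.0, 1.444]
wrist_force: [0.4, -0.4, -0.4]
finger_gap: 93.7
finger_force: 0.0
```

Emit:
{"method": "jog_arm", "body": {
  "commands": [
    {"dx": 0,"dy": 0,"dz": 0,"ax": 0,"ay": 0,"az": 0,"gripper": 0.6},
    {"dx": 0,"dy": 0,"dz": 0,"ax": 0,"ay": 0,"az": 0,"gripper": 0.6},
    {"dx": 0,"dy": 0,"dz": 0,"ax": 0,"ay": 0,"az": 0,"gripper": 0.6},
    {"dx": 0,"dy": 0,"dz": 0,"ax": 0,"ay": 0,"az": 0,"gripper": 0.6},
    {"dx": 0,"dy": 0,"dz": 0,"ax": 0,"ay": 0,"az": 0,"gripper": 0.6},
    {"dx": 0,"dy": 0,"dz": -0.5,"ax": 0,"ay": 0,"az": 0,"gripper": 0.6},
    {"dx": 0,"dy": 0,"dz": -1,"ax": 0,"ay": 0,"az": 0,"gripper": 0.6},
    {"dx": 0,"dy": 0,"dz": -1,"ax": 0,"ay": 0,"az": 0,"gripper": 0.6},
    {"dx": 0,"dy": 0,"dz": -0.5,"ax": 0,"ay": 0,"az": 0,"gripper": 0.6},
    {"dx": 0,"dy": 0,"dz": 0,"ax": 0,"ay": 0,"az": 0,"gripper": 0.6}
  ]
}}

```text
clock: 18.38
eef_pos: [463.2, 5.6, 133.6]
eef_rot: [3.139, -0.0, 1.444]
wrist_force: [-1.0, 0.5, -1.2]
finger_gap: 62.5
finger_force: 25.0
```

```bash
python3 -c "
from h import *
weigh(2,95)"
```

```text
Fz [-0.8  -0.64 -0.6  -0.11 -0.2  -0.52] -0.47946453494009317
plate
pos [462.3   5.6 131.7] rot [-3.14   0.     1.444] F [-0.06  0.14 -0.52] gap 62.6 t 18.7
dx -5.03 dy 3.40 dz 1.39 az 0.01
ledge
pos [462.3   5.6 131.7] rot [-3.14   0.     1.444] F [-0.06  0.14 -0.52] gap 62.6 t 18.7
dx 8.23 dy 2.07 dz 1.74 az 0.01
```

```bash
python3 -c "
from h import *
look(dict(tin=64,marker=22,plate=4));c=cams.camera('top');cv2.imwrite('pics/p.png',c['image'][:,:,::-1])"
```

```text
tin [440.2 333.8] 204 world [ 349.5 -275.3]
tin [195.2 322.7] 203 world [361.4 279.1]
tin [251.9 294.6] 210 world [427.7 152.9]
tin [413.1 234.3] 208 world [ 573.6 -211.5]
marker [458.7 286.8] 371 world [ 455.2 -329.3]
plate [407.9 237. ] 1572 world [ 572.1 -211.1]
plate [496.8 174.1] 1750 world [ 731.5 -426.7]
```

View pics/p.png

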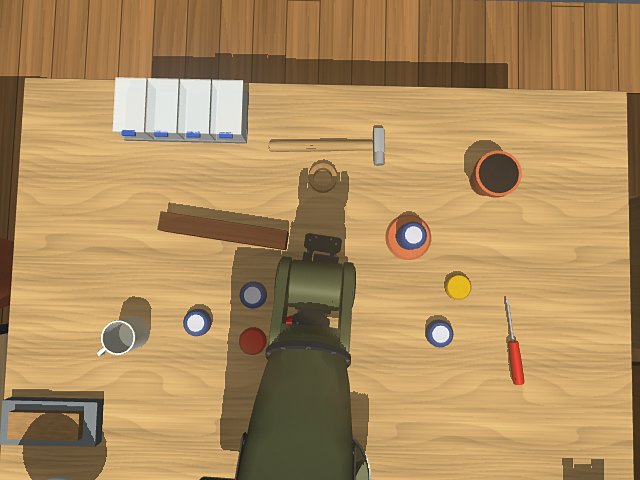

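The view shows the two-tin stack centred on the plate at (413,234), and the marker at (459,287). This third tin is also empty, so I'll place it at level 2.

Emit:
{"method": "jog_arm", "body": {
  "commands": [
    {"dx": -0.84,"dy": 0.57,"dz": 0,"ax": 0,"ay": 0,"az": 0,"gripper": 0.6},
    {"dx": -0.84,"dy": 0.57,"dz": 0,"ax": 0,"ay": 0,"az": 0,"gripper": 0.6},
    {"dx": -0.84,"dy": 0.57,"dz": 0,"ax": 0,"ay": 0,"az": 0,"gripper": 0.6},
    {"dx": -0.84,"dy": 0.57,"dz": 0,"ax": 0,"ay": 0,"az": 0,"gripper": 0.6},
    {"dx": -0.84,"dy": 0.56,"dz": 0,"ax": 0,"ay": 0,"az": 0,"gripper": 0.6},
    {"dx": -0.84,"dy": 0.56,"dz": 0,"ax": 0,"ay": 0,"az": 0,"gripper": 0.6},
    {"dx": 0,"dy": 0,"dz": 0,"ax": 0,"ay": 0,"az": 0,"gripper": 0.6},
    {"dx": 0,"dy": 0,"dz": 0.8,"ax": 0,"ay": 0,"az": 0,"gripper": 0.6},
    {"dx": 0,"dy": 0,"dz": 0.4,"ax": 0,"ay": 0,"az": 0,"gripper": 0.6},
    {"dx": 0,"dy": 0,"dz": 0.17,"ax": 0,"ay": 0,"az": 0,"gripper": 0.6}
  ]
}}

```text
clock: 20.02
eef_pos: [571.9, -211.0, 77.1]
eef_rot: [-3.14, -0.0, 1.445]
wrist_force: [-0.5, 0.8, 3.6]
finger_gap: 62.5
finger_force: 25.0
```

Emit:
{"method": "jog_arm", "body": {
  "commands": [
    {"dx": 0,"dy": 0,"dz": 0,"ax": 0,"ay": 0,"az": 0,"gripper": 0.6},
    {"dx": 0,"dy": 0,"dz": 0,"ax": 0,"ay": 0,"az": 0,"gripper": 0.6},
    {"dx": 0,"dy": 0,"dz": 0,"ax": 0,"ay": 0,"az": 0,"gripper": 0},
    {"dx": 0,"dy": 0,"dz": 0,"ax": 0,"ay": 0,"az": 0,"gripper": 0},
    {"dx": 0,"dy": 0,"dz": 0,"ax": 0,"ay": 0,"az": 0,"gripper": 0},
    {"dx": 0,"dy": 0,"dz": 0,"ax": 0,"ay": 0,"az": 0,"gripper": 0},
    {"dx": 0,"dy": 0,"dz": -0.8,"ax": 0,"ay": 0,"az": 0,"gripper": 0},
    {"dx": 0,"dy": 0,"dz": -0.8,"ax": 0,"ay": 0,"az": 0,"gripper": 0},
    {"dx": 0,"dy": 0,"dz": 0,"ax": 0,"ay": 0,"az": 0,"gripper": 0},
    {"dx": 0,"dy": 0,"dz": 0,"ax": 0,"ay": 0,"az": 0,"gripper": 0}
  ]
}}

```text
clock: 21.28
eef_pos: [571.9, -211.4, 141.0]
eef_rot: [-3.141, -0.0, 1.444]
wrist_force: [1.1, 0.0, -0.2]
finger_gap: 94.2
finger_force: 0.0
```

```bash
python3 - <<'E'
from h import *
look(); to(425.5,158.4,11,1.442)
E
```

```text
tin [195.2 322.7] 203 world [357.1 289.2]
tin [252.4 293.8] 239 world [427.7 157.7]
tin [598.4   1.1] 206 world [1160.9 -666.7]
plate [251.7 341.6] 517 world [313.1 158.9]
plate [250.7 238.4] 160 world [559.7 169.5]
plate [398.8 233.5] 770 world [ 579.9 -188.5]
plate [496.4 174.1] 1777 world [ 731.1 -425. ]
pos [ 571.7 -211.4  140.6] rot [-3.140e+00 -1.000e-03  1.444e+00] F [ 0.2  -0.32 -0.47] gap 94.6 t 21.3
dx 8.71 dy -4.79 dz 3.24 az 0.01
```

Emit:
{"method": "jog_arm", "body": {
  "commands": [
    {"dx": 0.87,"dy": -0.48,"dz": 0,"ax": 0,"ay": 0,"az": 0,"gripper": 0},
    {"dx": 0.87,"dy": -0.48,"dz": 0,"ax": 0,"ay": 0,"az": 0,"gripper": 0},
    {"dx": 0.87,"dy": -0.48,"dz": 0,"ax": 0,"ay": 0,"az": 0,"gripper": 0},
    {"dx": 0.87,"dy": -0.48,"dz": 0,"ax": 0,"ay": 0,"az": 0,"gripper": 0},
    {"dx": 0.87,"dy": -0.48,"dz": 0,"ax": 0,"ay": 0,"az": 0,"gripper": 0},
    {"dx": 0.87,"dy": -0.48,"dz": 0,"ax": 0,"ay": 0,"az": 0,"gripper": 0},
    {"dx": 0.87,"dy": -0.48,"dz": 0,"ax": 0,"ay": 0,"az": 0,"gripper": 0.1},
    {"dx": 0.87,"dy": -0.48,"dz": 0,"ax": 0,"ay": 0,"az": 0,"gripper": 0.1},
    {"dx": 0.87,"dy": -0.48,"dz": 0.4,"ax": 0,"ay": 0,"az": 0,"gripper": 0.1},
    {"dx": 0.87,"dy": -0.48,"dz": 0.8,"ax": 0,"ay": 0,"az": 0,"gripper": 0.1}
  ]
}}

```text
clock: 22.58
eef_pos: [425.2, 159.1, 93.3]
eef_rot: [3.141, -0.001, 1.444]
wrist_force: [0.5, 0.8, -0.7]
finger_gap: 84.9
finger_force: 0.0
```

Emit:
{"method": "jog_arm", "body": {
  "commands": [
    {"dx": 0,"dy": 0,"dz": 0.9,"ax": 0,"ay": 0,"az": 0,"gripper": 0.1},
    {"dx": 0,"dy": 0,"dz": 0.7,"ax": 0,"ay": 0,"az": 0,"gripper": 0.1},
    {"dx": 0,"dy": 0,"dz": 0.42,"ax": 0,"ay": 0,"az": 0,"gripper": 0.1},
    {"dx": 0,"dy": 0,"dz": 0,"ax": 0,"ay": 0,"az": 0,"gripper": 0.1},
    {"dx": 0,"dy": 0,"dz": 0,"ax": 0,"ay": 0,"az": 0,"gripper": 0.1},
    {"dx": 0,"dy": 0,"dz": 0,"ax": 0,"ay": 0,"az": 0,"gripper": 0.6},
    {"dx": 0,"dy": 0,"dz": 0,"ax": 0,"ay": 0,"az": 0,"gripper": 0.6},
    {"dx": 0,"dy": 0,"dz": 0,"ax": 0,"ay": 0,"az": 0,"gripper": 0.6},
    {"dx": 0,"dy": 0,"dz": 0,"ax": 0,"ay": 0,"az": 0,"gripper": 0.6},
    {"dx": 0,"dy": 0,"dz": 0,"ax": 0,"ay": 0,"az": 0,"gripper": 0.6}
  ]
}}

```text
clock: 23.82
eef_pos: [425.6, 157.9, 13.4]
eef_rot: [3.141, -0.0, 1.444]
wrist_force: [-2.7, 0.0, 6.3]
finger_gap: 62.6
finger_force: 25.0
```

Emit:
{"method": "jog_arm", "body": {
  "commands": [
    {"dx": 0,"dy": 0,"dz": -0.5,"ax": 0,"ay": 0,"az": 0,"gripper": 0.6},
    {"dx": 0,"dy": 0,"dz": -1,"ax": 0,"ay": 0,"az": 0,"gripper": 0.6},
    {"dx": 0,"dy": 0,"dz": -1,"ax": 0,"ay": 0,"az": 0,"gripper": 0.6},
    {"dx": 0,"dy": 0,"dz": -0.5,"ax": 0,"ay": 0,"az": 0,"gripper": 0.6},
    {"dx": 0,"dy": 0,"dz": 0,"ax": 0,"ay": 0,"az": 0,"gripper": 0.6},
    {"dx": 0,"dy": 0,"dz": 0,"ax": 0,"ay": 0,"az": 0,"gripper": 0.6}
  ]
}}

```text
clock: 24.58
eef_pos: [425.0, 157.7, 131.9]
eef_rot: [-3.14, 0.001, 1.444]
wrist_force: [-0.5, 0.4, -3.2]
finger_gap: 62.1
finger_force: 25.0
```

```bash
python3 -c "
from h import *
weigh(3,0)
look(dict(tin=92,marker=22,plate=4))"
```

```text
Fz [-2.96 -3.43 -4.16 -4.03 -3.64 -3.91] -3.687765451920433
plate
pos [425.4 157.8 132.5] rot [-3.141  0.     1.444] F [ 0.45  0.44 -3.91] gap 62.6 t 24.9
dx -8.68 dy 4.80 dz 0.71 az 0.01
ledge
pos [425.4 157.8 132.5] rot [-3.141  0.     1.444] F [ 0.45  0.44 -3.91] gap 62.6 t 24.9
dx 2.20 dy 3.46 dz 1.76 az 0.01
tin [440.2 333.8] 204 world [ 353.2 -267.9]
tin [415.9 233.4] 221 world [ 573.2 -212.1]
marker [467.3 297.4] 381 world [ 430.6 -349.8]
plate [407.9 237. ] 1570 world [ 572.1 -211. ]
plate [496.8 174.1] 1752 world [ 731.5 -426.8]
```

This one is full (3.7 N). It goes to the ledge centre. The marker was also knocked to about (431,-350).

Emit:
{"method": "jog_arm", "body": {
  "commands": [
    {"dx": 0.44,"dy": 0.69,"dz": 0,"ax": 0,"ay": 0,"az": 0,"gripper": 0.6},
    {"dx": 0.44,"dy": 0.69,"dz": 0,"ax": 0,"ay": 0,"az": 0,"gripper": 0.6},
    {"dx": 0.44,"dy": 0.69,"dz": 0,"ax": 0,"ay": 0,"az": 0,"gripper": 0.6},
    {"dx": 0.44,"dy": 0.69,"dz": 0,"ax": 0,"ay": 0,"az": 0,"gripper": 0.6},
    {"dx": 0.44,"dy": 0.7,"dz": 0,"ax": 0,"ay": 0,"az": 0,"gripper": 0.6},
    {"dx": 0,"dy": 0,"dz": 0.8,"ax": 0,"ay": 0,"az": 0,"gripper": 0.6},
    {"dx": 0,"dy": 0,"dz": 0.6,"ax": 0,"ay": 0,"az": 0,"gripper": 0.6},
    {"dx": 0,"dy": 0,"dz": 0.33,"ax": 0,"ay": 0,"az": 0,"gripper": 0.6},
    {"dx": 0,"dy": 0,"dz": 0,"ax": 0,"ay": 0,"az": 0,"gripper": 0.6},
    {"dx": 0,"dy": 0,"dz": 0,"ax": 0,"ay": 0,"az": 0,"gripper": 0.6}
  ]
}}

```text
clock: 26.18
eef_pos: [574.3, 227.8, 64.5]
eef_rot: [3.141, -0.0, 1.444]
wrist_force: [0.1, 0.8, -4.4]
finger_gap: 62.5
finger_force: 25.0
```

Emit:
{"method": "jog_arm", "body": {
  "commands": [
    {"dx": 0,"dy": 0,"dz": 0,"ax": 0,"ay": 0,"az": 0,"gripper": 0},
    {"dx": 0,"dy": 0,"dz": 0,"ax": 0,"ay": 0,"az": 0,"gripper": 0},
    {"dx": 0,"dy": 0,"dz": 0,"ax": 0,"ay": 0,"az": 0,"gripper": 0},
    {"dx": 0,"dy": 0,"dz": 0,"ax": 0,"ay": 0,"az": 0,"gripper": 0},
    {"dx": 0,"dy": 0,"dz": -1,"ax": 0,"ay": 0,"az": 0,"gripper": 0},
    {"dx": 0,"dy": 0,"dz": -1,"ax": 0,"ay": 0,"az": 0,"gripper": 0},
    {"dx": 0,"dy": 0,"dz": 0,"ax": 0,"ay": 0,"az": 0,"gripper": 0},
    {"dx": 0,"dy": 0,"dz": 0,"ax": 0,"ay": 0,"az": 0,"gripper": 0}
  ]
}}

```text
clock: 27.18
eef_pos: [573.7, 227.6, 143.1]
eef_rot: [-3.141, 0.0, 1.444]
wrist_force: [-0.6, -0.7, -0.2]
finger_gap: 93.7
finger_force: 0.0
```

```bash
python3 - <<'E'
from h import *
look(); to(357,289.2,11,1.442)
E
```

```text
tin [440.2 333.8] 204 world [ 344.8 -284.8]
tin [415.9 233.4] 221 world [ 579.1 -225.4]
tin [222.1 228. ] 147 world [581.3 234.5]
tin [598.4   1.1] 206 world [1160.9 -666.7]
marker [467.  297.4] 388 world [ 430.7 -349.1]
plate [407.9 237. ] 1572 world [ 572.  -210.7]
plate [496.4 174.2] 1787 world [ 730.8 -424.9]
pos [573.5 227.5 142.6] rot [-3.140e+00  1.000e-03  1.444e+00] F [-0.18  0.33 -0.36] gap 93.6 t 27.2
dx 0.85 dy -5.56 dz 3.29 az 0.01
```

Emit:
{"method": "jog_arm", "body": {
  "commands": [
    {"dx": 0.14,"dy": -0.92,"dz": 0,"ax": 0,"ay": 0,"az": 0,"gripper": 0},
    {"dx": 0.14,"dy": -0.92,"dz": 0,"ax": 0,"ay": 0,"az": 0,"gripper": 0},
    {"dx": 0.14,"dy": -0.93,"dz": 0,"ax": 0,"ay": 0,"az": 0,"gripper": 0},
    {"dx": 0.14,"dy": -0.93,"dz": 0,"ax": 0,"ay": 0,"az": 0,"gripper": 0},
    {"dx": 0.14,"dy": -0.93,"dz": 0,"ax": 0,"ay": 0,"az": 0,"gripper": 0},
    {"dx": 0.15,"dy": -0.93,"dz": 0.4,"ax": 0,"ay": 0,"az": 0,"gripper": 0.1},
    {"dx": 0,"dy": 0,"dz": 0.9,"ax": 0,"ay": 0,"az": 0,"gripper": 0.1},
    {"dx": 0,"dy": 0,"dz": 0.9,"ax": 0,"ay": 0,"az": 0,"gripper": 0.1},
    {"dx": 0,"dy": 0,"dz": 0.7,"ax": 0,"ay": 0,"az": 0,"gripper": 0.1},
    {"dx": 0,"dy": 0,"dz": 0.39,"ax": 0,"ay": 0,"az": 0,"gripper": 0.1}
  ]
}}

```text
clock: 28.48
eef_pos: [356.8, 288.9, 10.4]
eef_rot: [-3.139, 0.002, 1.444]
wrist_force: [0.3, -0.2, 0.2]
finger_gap: 84.6
finger_force: 0.0
```

Emit:
{"method": "jog_arm", "body": {
  "commands": [
    {"dx": 0,"dy": 0,"dz": 0,"ax": 0,"ay": 0,"az": 0,"gripper": 0.1},
    {"dx": 0,"dy": 0,"dz": 0,"ax": 0,"ay": 0,"az": 0,"gripper": 0.1},
    {"dx": 0,"dy": 0,"dz": 0,"ax": 0,"ay": 0,"az": 0,"gripper": 0.6},
    {"dx": 0,"dy": 0,"dz": 0,"ax": 0,"ay": 0,"az": 0,"gripper": 0.6},
    {"dx": 0,"dy": 0,"dz": 0,"ax": 0,"ay": 0,"az": 0,"gripper": 0.6},
    {"dx": 0,"dy": 0,"dz": 0,"ax": 0,"ay": 0,"az": 0,"gripper": 0.6},
    {"dx": 0,"dy": 0,"dz": 0,"ax": 0,"ay": 0,"az": 0,"gripper": 0.6}
  ]
}}

```text
clock: 29.35
eef_pos: [357.8, 289.6, 12.6]
eef_rot: [3.141, -0.0, 1.444]
wrist_force: [-0.8, -0.6, 5.8]
finger_gap: 62.6
finger_force: 25.0
```

Emit:
{"method": "jog_arm", "body": {
  "commands": [
    {"dx": 0,"dy": 0,"dz": -0.5,"ax": 0,"ay": 0,"az": 0,"gripper": 0.6},
    {"dx": 0,"dy": 0,"dz": -1,"ax": 0,"ay": 0,"az": 0,"gripper": 0.6},
    {"dx": 0,"dy": 0,"dz": -1,"ax": 0,"ay": 0,"az": 0,"gripper": 0.6},
    {"dx": 0,"dy": 0,"dz": -0.5,"ax": 0,"ay": 0,"az": 0,"gripper": 0.6},
    {"dx": 0,"dy": 0,"dz": 0,"ax": 0,"ay": 0,"az": 0,"gripper": 0.6},
    {"dx": 0,"dy": 0,"dz": 0,"ax": 0,"ay": 0,"az": 0,"gripper": 0.6}
  ]
}}

```text
clock: 30.1
eef_pos: [357.3, 289.2, 131.2]
eef_rot: [-3.141, 0.001, 1.444]
wrist_force: [0.2, 0.2, -0.5]
finger_gap: 62.4
finger_force: 25.0
```

```bash
python3 -c "
from h import *
weigh(3,90)
look(dict(tin=78,marker=22,plate=4))"
```

```text
Fz [-0.04 -1.29  0.15 -1.51 -0.21 -0.53] -0.5716639976768435
plate
pos [357.5 289.4 131.7] rot [-3.141e+00  1.000e-03  1.444e+00] F [-0.61  0.01 -0.53] gap 62.2 t 30.4
dx -11.73 dy 6.90 dz 0.69 az 0.01
ledge
pos [357.5 289.4 131.7] rot [-3.141e+00  1.000e-03  1.444e+00] F [-0.61  0.01 -0.53] gap 62.2 t 30.4
dx 1.40 dy 5.57 dz 1.74 az 0.01
tin [440.2 333.8] 204 world [ 351.4 -271.6]
tin [111.5 327.1] 172 world [349.1 461. ]
tin [415.9 233.4] 221 world [ 574.5 -215. ]
tin [219.8 228.6] 224 world [575.  228.2]
marker [467.4 297.4] 380 world [ 430.7 -349.9]
plate [250.7 347.1] 166 world [299.8 161.2]
plate [407.9 236.9] 1569 world [ 572.3 -210.9]
plate [496.8 174.1] 1758 world [ 731.4 -426.6]
```

Empty, so it goes to stack level 3. The ledge tin is well placed at (575,228).

Emit:
{"method": "jog_arm", "body": {
  "commands": [
    {"dx": -0.98,"dy": 0.58,"dz": 0,"ax": 0,"ay": 0,"az": 0,"gripper": 0.6},
    {"dx": -0.98,"dy": 0.58,"dz": 0,"ax": 0,"ay": 0,"az": 0,"gripper": 0.6},
    {"dx": -0.98,"dy": 0.58,"dz": 0,"ax": 0,"ay": 0,"az": 0,"gripper": 0.6},
    {"dx": -0.98,"dy": 0.58,"dz": 0,"ax": 0,"ay": 0,"az": 0,"gripper": 0.6},
    {"dx": -0.98,"dy": 0.58,"dz": 0,"ax": 0,"ay": 0,"az": 0,"gripper": 0.6},
    {"dx": -0.98,"dy": 0.57,"dz": 0,"ax": 0,"ay": 0,"az": 0,"gripper": 0.6},
    {"dx": -0.98,"dy": 0.57,"dz": -0.3,"ax": 0,"ay": 0,"az": 0,"gripper": 0.6},
    {"dx": -0.98,"dy": 0.57,"dz": 0,"ax": 0,"ay": 0,"az": 0,"gripper": 0.6},
    {"dx": -0.98,"dy": 0.57,"dz": 0,"ax": 0,"ay": 0,"az": 0,"gripper": 0.6},
    {"dx": -0.98,"dy": 0.57,"dz": 0,"ax": 0,"ay": 0,"az": 0,"gripper": 0.6}
  ]
}}

```text
clock: 31.7
eef_pos: [536.8, -129.9, 144.1]
eef_rot: [-3.141, -0.0, 1.444]
wrist_force: [0.3, 0.4, -0.4]
finger_gap: 62.6
finger_force: 25.0
```

Emit:
{"method": "jog_arm", "body": {
  "commands": [
    {"dx": -0.98,"dy": 0.57,"dz": 0,"ax": 0,"ay": 0,"az": 0,"gripper": 0.6},
    {"dx": -0.95,"dy": 0.58,"dz": 0,"ax": 0,"ay": 0,"az": 0,"gripper": 0.6},
    {"dx": 0,"dy": 0,"dz": 0,"ax": 0,"ay": 0,"az": 0,"gripper": 0.6},
    {"dx": 0,"dy": 0,"dz": 0,"ax": 0,"ay": 0,"az": 0,"gripper": 0.6},
    {"dx": 0,"dy": 0,"dz": 0.4,"ax": 0,"ay": 0,"az": 0,"gripper": 0.6},
    {"dx": 0,"dy": 0,"dz": 0.3,"ax": 0,"ay": 0,"az": 0,"gripper": 0.6},
    {"dx": 0,"dy": 0,"dz": 0,"ax": 0,"ay": 0,"az": 0,"gripper": 0.6},
    {"dx": 0,"dy": 0,"dz": 0,"ax": 0,"ay": 0,"az": 0,"gripper": 0.6}
  ]
}}

```text
clock: 32.7
eef_pos: [572.4, -210.7, 116.5]
eef_rot: [3.141, 0.0, 1.444]
wrist_force: [0.0, -0.3, 0.6]
finger_gap: 62.8
finger_force: 25.0
```

```bash
python3 - <<'E'
from h import *
to(572,-211,104,1.442)
E
```

```text
pos [ 572.4 -210.7  116.5] rot [3.141 0.    1.444] F [ 0.04 -0.34  0.59] gap 62.8 t 32.7
dx -0.01 dy -0.01 dz 0.31 az 0.01
```

Emit:
{"method": "jog_arm", "body": {
  "commands": [
    {"dx": 0,"dy": 0,"dz": 0.15,"ax": 0,"ay": 0,"az": 0,"gripper": 0.6},
    {"dx": 0,"dy": 0,"dz": 0.14,"ax": 0,"ay": 0,"az": 0,"gripper": 0.6},
    {"dx": 0,"dy": 0,"dz": 0,"ax": 0,"ay": 0,"az": 0,"gripper": 0.6},
    {"dx": 0,"dy": 0,"dz": 0,"ax": 0,"ay": 0,"az": 0,"gripper": 0},
    {"dx": 0,"dy": 0,"dz": 0,"ax": 0,"ay": 0,"az": 0,"gripper": 0},
    {"dx": 0,"dy": 0,"dz": 0,"ax": 0,"ay": 0,"az": 0,"gripper": 0},
    {"dx": 0,"dy": 0,"dz": 0,"ax": 0,"ay": 0,"az": 0,"gripper": 0},
    {"dx": 0,"dy": 0,"dz": -0.8,"ax": 0,"ay": 0,"az": 0,"gripper": 0},
    {"dx": 0,"dy": 0,"dz": -0.8,"ax": 0,"ay": 0,"az": 0,"gripper": 0},
    {"dx": 0,"dy": 0,"dz": 0,"ax": 0,"ay": 0,"az": 0,"gripper": 0}
  ]
}}

```text
clock: 33.95
eef_pos: [573.1, -211.1, 171.1]
eef_rot: [3.137, 0.001, 1.444]
wrist_force: [0.3, 0.8, -0.1]
finger_gap: 93.8
finger_force: 0.0
```

```bash
python3 - <<'E'
from h import *
to(344.8,-284.8,11,1.442)
E
```

```text
pos [ 573.1 -211.1  171.1] rot [3.137e+00 1.000e-03 1.444e+00] F [ 0.33  0.84 -0.12] gap 93.8 t 34.0
dx -2.55 dy -5.43 dz 4.00 az 0.01
```

Emit:
{"method": "jog_arm", "body": {
  "commands": [
    {"dx": -0.42,"dy": -0.9,"dz": 0,"ax": 0,"ay": 0,"az": 0,"gripper": 0},
    {"dx": -0.42,"dy": -0.9,"dz": 0,"ax": 0,"ay": 0,"az": 0,"gripper": 0},
    {"dx": -0.42,"dy": -0.9,"dz": 0,"ax": 0,"ay": 0,"az": 0,"gripper": 0},
    {"dx": -0.43,"dy": -0.9,"dz": 0,"ax": 0,"ay": 0,"az": 0,"gripper": 0},
    {"dx": -0.43,"dy": -0.9,"dz": 0.4,"ax": 0,"ay": 0,"az": 0,"gripper": 0.1},
    {"dx": -0.43,"dy": -0.9,"dz": 0.8,"ax": 0,"ay": 0,"az": 0,"gripper": 0.1},
    {"dx": 0,"dy": 0,"dz": 0.9,"ax": 0,"ay": 0,"az": 0,"gripper": 0.1},
    {"dx": 0,"dy": 0,"dz": 0.8,"ax": 0,"ay": 0,"az": 0,"gripper": 0.1},
    {"dx": 0,"dy": 0,"dz": 0.7,"ax": 0,"ay": 0,"az": 0,"gripper": 0.1},
    {"dx": 0,"dy": 0,"dz": 0.35,"ax": 0,"ay": 0,"az": 0,"gripper": 0.1}
  ]
}}

```text
clock: 35.2
eef_pos: [344.3, -284.0, 8.9]
eef_rot: [-3.139, -0.002, 1.444]
wrist_force: [0.5, 0.3, 0.9]
finger_gap: 84.7
finger_force: 0.0
```

Emit:
{"method": "jog_arm", "body": {
  "commands": [
    {"dx": 0,"dy": 0,"dz": 0,"ax": 0,"ay": 0,"az": 0,"gripper": 0.1},
    {"dx": 0,"dy": 0,"dz": 0,"ax": 0,"ay": 0,"az": 0,"gripper": 0.1},
    {"dx": 0,"dy": 0,"dz": 0,"ax": 0,"ay": 0,"az": 0,"gripper": 0.6},
    {"dx": 0,"dy": 0,"dz": 0,"ax": 0,"ay": 0,"az": 0,"gripper": 0.6},
    {"dx": 0,"dy": 0,"dz": 0,"ax": 0,"ay": 0,"az": 0,"gripper": 0.6},
    {"dx": 0,"dy": 0,"dz": 0,"ax": 0,"ay": 0,"az": 0,"gripper": 0.6},
    {"dx": 0,"dy": 0,"dz": 0,"ax": 0,"ay": 0,"az": 0,"gripper": 0.6}
  ]
}}

```text
clock: 36.08
eef_pos: [345.1, -284.7, 10.9]
eef_rot: [3.142, 0.0, 1.444]
wrist_force: [-1.6, 0.7, 5.3]
finger_gap: 62.6
finger_force: 25.0
```

Emit:
{"method": "jog_arm", "body": {
  "commands": [
    {"dx": 0,"dy": 0,"dz": -0.5,"ax": 0,"ay": 0,"az": 0,"gripper": 0.6},
    {"dx": 0,"dy": 0,"dz": -1,"ax": 0,"ay": 0,"az": 0,"gripper": 0.6},
    {"dx": 0,"dy": 0,"dz": -1,"ax": 0,"ay": 0,"az": 0,"gripper": 0.6},
    {"dx": 0,"dy": 0,"dz": -0.5,"ax": 0,"ay": 0,"az": 0,"gripper": 0.6},
    {"dx": 0,"dy": 0,"dz": 0,"ax": 0,"ay": 0,"az": 0,"gripper": 0.6},
    {"dx": 0,"dy": 0,"dz": 0,"ax": 0,"ay": 0,"az": 0,"gripper": 0.6}
  ]
}}

```text
clock: 36.83
eef_pos: [344.7, -284.3, 129.4]
eef_rot: [-3.14, -0.001, 1.444]
wrist_force: [-0.1, -0.1, -3.0]
finger_gap: 63.0
finger_force: 25.0
```

```bash
python3 -c "
from h import *
weigh(4,-90)
look(dict(tin=120,marker=22,plate=4))"
```

```text
Fz [-2.75 -3.4  -2.93 -3.47 -2.18 -2.31] -2.837719151189362
plate
pos [ 345.  -284.6  130.1] rot [-3.141e+00 -1.000e-03  1.444e+00] F [ 0.54  0.34 -2.31] gap 62.4 t 37.1
dx 2.54 dy 5.40 dz -0.05 az 0.01
ledge
pos [ 345.  -284.6  130.1] rot [-3.141e+00 -1.000e-03  1.444e+00] F [ 0.54  0.34 -2.31] gap 62.4 t 37.1
dx 11.17 dy 4.06 dz 1.70 az 0.01
tin [451.3 340.9] 132 world [ 342.4 -284.2]
tin [418.4 232.5] 237 world [ 572.8 -211.6]
tin [219.7 228.6] 222 world [571.3 218.5]
tin [615.5   1.4] 132 world [1102.1 -647.5]
marker [467.  295.2] 306 world [ 435.8 -349. ]
plate [251.2 342.2] 434 world [311.3 160.3]
plate [253.1 240.2] 160 world [555.6 163.7]
plate [407.4 236.9] 1468 world [ 572.3 -209.8]
plate [496.7 174.2] 1766 world [ 731.3 -426.5]
```

Full, so it goes to the ledge at offset -90. The stack of four is centred at (573,-212).

Emit:
{"method": "jog_arm", "body": {
  "commands": [
    {"dx": 0.93,"dy": 0.34,"dz": 0,"ax": 0,"ay": 0,"az": 0,"gripper": 0.6},
    {"dx": 0.93,"dy": 0.34,"dz": 0,"ax": 0,"ay": 0,"az": 0,"gripper": 0.6},
    {"dx": 0.93,"dy": 0.34,"dz": 0,"ax": 0,"ay": 0,"az": 0,"gripper": 0.6},
    {"dx": 0.93,"dy": 0.34,"dz": 0,"ax": 0,"ay": 0,"az": 0,"gripper": 0.6},
    {"dx": 0.93,"dy": 0.34,"dz": 0,"ax": 0,"ay": 0,"az": 0,"gripper": 0.6},
    {"dx": 0.93,"dy": 0.34,"dz": 0,"ax": 0,"ay": 0,"az": 0,"gripper": 0.6},
    {"dx": 0.93,"dy": 0.34,"dz": 0,"ax": 0,"ay": 0,"az": 0,"gripper": 0.6},
    {"dx": 0.93,"dy": 0.34,"dz": 0,"ax": 0,"ay": 0,"az": 0,"gripper": 0.6},
    {"dx": 0.93,"dy": 0.34,"dz": 0,"ax": 0,"ay": 0,"az": 0,"gripper": 0.6},
    {"dx": 0.93,"dy": 0.34,"dz": 0,"ax": 0,"ay": 0,"az": 0,"gripper": 0.6}
  ]
}}

```text
clock: 38.42
eef_pos: [527.4, 68.4, 130.4]
eef_rot: [-3.141, 0.0, 1.444]
wrist_force: [0.4, -0.5, -2.3]
finger_gap: 62.4
finger_force: 25.0
```

Emit:
{"method": "jog_arm", "body": {
  "commands": [
    {"dx": 0.93,"dy": 0.33,"dz": 0,"ax": 0,"ay": 0,"az": 0,"gripper": 0.6},
    {"dx": 0.94,"dy": 0.33,"dz": 0,"ax": 0,"ay": 0,"az": 0,"gripper": 0.6},
    {"dx": 0,"dy": 0,"dz": 0,"ax": 0,"ay": 0,"az": 0,"gripper": 0.6},
    {"dx": 0,"dy": 0,"dz": 0.6,"ax": 0,"ay": 0,"az": 0,"gripper": 0.6},
    {"dx": 0,"dy": 0,"dz": 0.6,"ax": 0,"ay": 0,"az": 0,"gripper": 0.6},
    {"dx": 0,"dy": 0,"dz": 0.3,"ax": 0,"ay": 0,"az": 0,"gripper": 0.6},
    {"dx": 0,"dy": 0,"dz": 0,"ax": 0,"ay": 0,"az": 0,"gripper": 0.6},
    {"dx": 0,"dy": 0,"dz": 0,"ax": 0,"ay": 0,"az": 0,"gripper": 0.6}
  ]
}}

```text
clock: 39.42
eef_pos: [563.0, 138.0, 71.6]
eef_rot: [3.14, -0.0, 1.444]
wrist_force: [0.8, -0.2, -2.9]
finger_gap: 62.4
finger_force: 25.0
```

```bash
python3 - <<'E'
from h import *
to(*(LC-90*LD),61.5,1.442)
E
```

```text
pos [563.  138.   71.6] rot [ 3.14  -0.     1.444] F [ 0.78 -0.19 -2.87] gap 62.4 t 39.4
dx 0.01 dy -0.02 dz 0.25 az 0.01
```

Emit:
{"method": "jog_arm", "body": {
  "commands": [
    {"dx": 0,"dy": 0,"dz": 0.15,"ax": 0,"ay": 0,"az": 0,"gripper": 0.6},
    {"dx": 0,"dy": 0,"dz": 0.1,"ax": 0,"ay": 0,"az": 0,"gripper": 0.6},
    {"dx": 0,"dy": 0,"dz": 0,"ax": 0,"ay": 0,"az": 0,"gripper": 0.6},
    {"dx": 0,"dy": 0,"dz": 0,"ax": 0,"ay": 0,"az": 0,"gripper": 0},
    {"dx": 0,"dy": 0,"dz": 0,"ax": 0,"ay": 0,"az": 0,"gripper": 0},
    {"dx": 0,"dy": 0,"dz": 0,"ax": 0,"ay": 0,"az": 0,"gripper": 0},
    {"dx": 0,"dy": 0,"dz": 0,"ax": 0,"ay": 0,"az": 0,"gripper": 0},
    {"dx": 0,"dy": 0,"dz": -1,"ax": 0,"ay": 0,"az": 0,"gripper": 0},
    {"dx": 0,"dy": 0,"dz": -1,"ax": 0,"ay": 0,"az": 0,"gripper": 0},
    {"dx": 0,"dy": 0,"dz": -0.5,"ax": 0,"ay": 0,"az": 0,"gripper": 0}
  ]
}}

```text
clock: 40.67
eef_pos: [563.1, 138.1, 163.0]
eef_rot: [3.139, -0.001, 1.444]
wrist_force: [0.5, -0.1, -0.7]
finger_gap: 94.1
finger_force: 0.0
```

```bash
python3 - <<'E'
from h import *
look(dict(tin=78,marker=16,plate=4)); to(430.5,-350,10.5,1.442)
E
```

```text
tin [239.1 243.4] 204 world [542.7 183.4]
tin [418.4 232.5] 237 world [ 576.8 -220.5]
tin [611.8   1.3] 150 world [1129.2 -666.7]
marker [467.1 297.5] 391 world [ 430.  -351.2]
plate [407.2 237.3] 1512 world [ 571.4 -209.3]
plate [496.6 174.2] 1766 world [ 731.3 -426.2]
pos [563.8 138.3 164.9] rot [ 3.137e+00 -2.000e-03  1.444e+00] F [0.17 0.65 1.59] gap 94.1 t 40.7
dx -12.53 dy -1.77 dz 3.86 az 0.01
```

Emit:
{"method": "jog_arm", "body": {
  "commands": [
    {"dx": -0.96,"dy": -0.14,"dz": 0,"ax": 0,"ay": 0,"az": 0,"gripper": 0},
    {"dx": -0.96,"dy": -0.14,"dz": 0,"ax": 0,"ay": 0,"az": 0,"gripper": 0},
    {"dx": -0.96,"dy": -0.14,"dz": 0,"ax": 0,"ay": 0,"az": 0,"gripper": 0},
    {"dx": -0.96,"dy": -0.14,"dz": 0,"ax": 0,"ay": 0,"az": 0,"gripper": 0},
    {"dx": -0.96,"dy": -0.14,"dz": 0,"ax": 0,"ay": 0,"az": 0,"gripper": 0},
    {"dx": -0.96,"dy": -0.14,"dz": 0,"ax": 0,"ay": 0,"az": 0,"gripper": 0},
    {"dx": -0.96,"dy": -0.14,"dz": 0,"ax": 0,"ay": 0,"az": 0,"gripper": 0},
    {"dx": -0.96,"dy": -0.14,"dz": 0,"ax": 0,"ay": 0,"az": 0,"gripper": 0},
    {"dx": -0.96,"dy": -0.14,"dz": 0,"ax": 0,"ay": 0,"az": 0,"gripper": 0},
    {"dx": -0.96,"dy": -0.14,"dz": 0,"ax": 0,"ay": 0,"az": 0,"gripper": 0}
  ]
}}

```text
clock: 41.98
eef_pos: [458.0, -236.9, 160.1]
eef_rot: [-3.141, -0.0, 1.444]
wrist_force: [-0.2, -0.3, -0.1]
finger_gap: 94.1
finger_force: 0.0
```

```bash
python3 - <<'E'
from h import *
look(dict(tin=78,marker=16,plate=4)); to(430,-351,10.5,1.442)
E
```

```text
tin [259.6 234.9] 220 world [562.9 137.7]
tin [418.3 232.5] 238 world [ 576.7 -220.5]
tin [219.7 228.6] 222 world [575.2 228.3]
tin [598.8   1.1] 204 world [1128.7 -636.3]
plate [251.1 342.2] 470 world [311.4 160.5]
plate [407.1 237.1] 1510 world [ 571.7 -209.1]
plate [496.5 174.1] 1778 world [ 731.4 -425.9]
pos [ 457.  -240.2  160. ] rot [-3.141e+00  1.000e-03  1.442e+00] F [-0.72 -2.28  0.73] gap 94.0 t 42.0
dx -2.83 dy -0.31 dz 3.74 az 0.00
```

Emit:
{"method": "jog_arm", "body": {
  "commands": [
    {"dx": -0.96,"dy": -0.11,"dz": 0,"ax": 0,"ay": 0,"az": 0,"gripper": 0},
    {"dx": -0.96,"dy": -0.11,"dz": 0.5,"ax": 0,"ay": 0,"az": 0,"gripper": 0},
    {"dx": -0.96,"dy": -0.11,"dz": 0.8,"ax": 0,"ay": 0,"az": 0,"gripper": 0},
    {"dx": 0,"dy": 0,"dz": 0.7,"ax": 0,"ay": 0,"az": 0,"gripper": 0},
    {"dx": 0,"dy": 0,"dz": 0,"ax": 0,"ay": 0,"az": 0,"gripper": 0},
    {"dx": 0,"dy": 0,"dz": 0,"ax": 0,"ay": 0,"az": 0,"gripper": 0}
  ]
}}

```text
clock: 42.78
eef_pos: [431.5, -348.4, 81.6]
eef_rot: [3.141, 0.001, 1.445]
wrist_force: [-0.3, 0.3, 1.0]
finger_gap: 93.9
finger_force: 0.0
```

```bash
python3 - <<'E'
from h import *
to(430,-351,10.5,1.442);to(430,-351,10.5,1.442)
E
```

```text
pos [ 431.5 -348.4   81.6] rot [3.141e+00 1.000e-03 1.445e+00] F [-0.34  0.34  0.97] gap 93.9 t 42.8
dx -0.07 dy -0.03 dz 1.78 az 0.02
pos [ 431.5 -348.4   81.6] rot [3.141e+00 1.000e-03 1.445e+00] F [-0.34  0.34  0.97] gap 93.9 t 42.8
dx -0.07 dy -0.03 dz 1.78 az 0.02
```

Emit:
{"method": "jog_arm", "body": {
  "commands": [
    {"dx": -0.05,"dy": -0.03,"dz": 0.8,"ax": 0,"ay": 0,"az": 0,"gripper": 0},
    {"dx": 0,"dy": 0,"dz": 0.6,"ax": 0,"ay": 0,"az": 0,"gripper": 0},
    {"dx": 0,"dy": 0,"dz": 0.36,"ax": 0,"ay": 0,"az": 0,"gripper": 0},
    {"dx": 0,"dy": 0,"dz": 0,"ax": 0,"ay": 0,"az": 0,"gripper": 0},
    {"dx": 0,"dy": 0,"dz": 0,"ax": 0,"ay": 0,"az": 0,"gripper": 0.6},
    {"dx": 0,"dy": 0,"dz": 0,"ax": 0,"ay": 0,"az": 0,"gripper": 0.6},
    {"dx": 0,"dy": 0,"dz": 0,"ax": 0,"ay": 0,"az": 0,"gripper": 0.6},
    {"dx": 0,"dy": 0,"dz": 0,"ax": 0,"ay": 0,"az": 0,"gripper": 0.6},
    {"dx": 0,"dy": 0,"dz": 0,"ax": 0,"ay": 0,"az": 0,"gripper": 0.6}
  ],
  "squeeze": 12
}}

```text
clock: 43.9
eef_pos: [429.6, -350.4, 10.6]
eef_rot: [3.141, 0.0, 1.444]
wrist_force: [-0.8, 0.7, 4.4]
finger_gap: 61.2
finger_force: 12.0
```

Emit:
{"method": "jog_arm", "body": {
  "commands": [
    {"dx": 0,"dy": 0,"dz": -0.5,"ax": 0,"ay": 0,"az": 0,"gripper": 0.6},
    {"dx": 0,"dy": 0,"dz": -1,"ax": 0,"ay": 0,"az": 0,"gripper": 0.6},
    {"dx": 0,"dy": 0,"dz": -1,"ax": 0,"ay": 0,"az": 0,"gripper": 0.6},
    {"dx": 0,"dy": 0,"dz": -1,"ax": 0,"ay": 0,"az": 0,"gripper": 0.6},
    {"dx": 0,"dy": 0,"dz": -0.5,"ax": 0,"ay": 0,"az": 0,"gripper": 0.6},
    {"dx": 0,"dy": 0,"dz": 0,"ax": 0,"ay": 0,"az": 0,"gripper": 0.6},
    {"dx": 0,"dy": 0,"dz": 0,"ax": 0,"ay": 0,"az": 0,"gripper": 0.6}
  ]
}}

```text
clock: 44.78
eef_pos: [429.1, -350.0, 169.0]
eef_rot: [-3.14, -0.001, 1.444]
wrist_force: [-0.2, -0.2, -0.5]
finger_gap: 61.2
finger_force: 12.0
```

```bash
python3 - <<'E'
from h import *
look(dict(tin=120,marker=16,plate=4)); to(572.4,-211.4,131,1.442)
E
```

```text
tin [259.6 234.8] 218 world [559.7 131.7]
tin [418.3 232.5] 240 world [ 572.7 -211.4]
tin [219.7 228.6] 222 world [571.3 218.5]
tin [598.4   1.1] 206 world [1101.7 -609. ]
plate [251. 342.] 474 world [311.7 160.9]
plate [407.  237.5] 1428 world [ 570.8 -209. ]
plate [498.  173.1] 1642 world [ 733.9 -429.7]
pos [ 429.1 -349.9  168.8] rot [-3.140e+00 -1.000e-03  1.444e+00] F [ 1.01  0.83 -0.97] gap 61.3 t 44.8
dx 3.89 dy 3.12 dz 0.95 az 0.01
```

Emit:
{"method": "jog_arm", "body": {
  "commands": [
    {"dx": 0.78,"dy": 0.62,"dz": 0,"ax": 0,"ay": 0,"az": 0,"gripper": 0.6},
    {"dx": 0.78,"dy": 0.62,"dz": 0,"ax": 0,"ay": 0,"az": 0,"gripper": 0.6},
    {"dx": 0.78,"dy": 0.62,"dz": 0,"ax": 0,"ay": 0,"az": 0,"gripper": 0.6},
    {"dx": 0.78,"dy": 0.63,"dz": 0,"ax": 0,"ay": 0,"az": 0,"gripper": 0.6},
    {"dx": 0.77,"dy": 0.63,"dz": 0,"ax": 0,"ay": 0,"az": 0,"gripper": 0.6},
    {"dx": 0,"dy": 0,"dz": 0,"ax": 0,"ay": 0,"az": 0,"gripper": 0.6},
    {"dx": 0,"dy": 0,"dz": 0.5,"ax": 0,"ay": 0,"az": 0,"gripper": 0.6},
    {"dx": 0,"dy": 0,"dz": 0.25,"ax": 0,"ay": 0,"az": 0,"gripper": 0.6},
    {"dx": 0,"dy": 0,"dz": 0,"ax": 0,"ay": 0,"az": 0,"gripper": 0.6},
    {"dx": 0,"dy": 0,"dz": 0,"ax": 0,"ay": 0,"az": 0,"gripper": 0.6}
  ]
}}

```text
clock: 46.08
eef_pos: [573.0, -212.0, 140.8]
eef_rot: [3.141, 0.0, 1.444]
wrist_force: [-0.9, 0.4, 0.5]
finger_gap: 61.7
finger_force: 12.0
```

```bash
python3 - <<'E'
from h import *
to(572.4,-211.4,131,1.442)
E
```

```text
pos [ 573.  -212.   140.8] rot [3.141 0.    1.444] F [-0.87  0.45  0.45] gap 61.7 t 46.1
dx 0.01 dy -0.02 dz 0.24 az 0.01
```

Emit:
{"method": "jog_arm", "body": {
  "commands": [
    {"dx": 0,"dy": 0,"dz": 0.12,"ax": 0,"ay": 0,"az": 0,"gripper": 0.6},
    {"dx": 0,"dy": 0,"dz": 0.08,"ax": 0,"ay": 0,"az": 0,"gripper": 0.6},
    {"dx": 0,"dy": 0,"dz": 0,"ax": 0,"ay": 0,"az": 0,"gripper": 0.6},
    {"dx": 0,"dy": 0,"dz": 0,"ax": 0,"ay": 0,"az": 0,"gripper": 0},
    {"dx": 0,"dy": 0,"dz": 0,"ax": 0,"ay": 0,"az": 0,"gripper": 0},
    {"dx": 0,"dy": 0,"dz": 0,"ax": 0,"ay": 0,"az": 0,"gripper": 0},
    {"dx": 0,"dy": 0,"dz": 0,"ax": 0,"ay": 0,"az": 0,"gripper": 0},
    {"dx": 0,"dy": 0,"dz": -0.8,"ax": 0,"ay": 0,"az": 0,"gripper": 0},
    {"dx": 0,"dy": 0,"dz": -0.8,"ax": 0,"ay": 0,"az": 0,"gripper": 0},
    {"dx": 0,"dy": 0,"dz": 0,"ax": 0,"ay": 0,"az": 0,"gripper": 0}
  ]
}}

```text
clock: 47.32
eef_pos: [573.8, -212.0, 198.7]
eef_rot: [3.137, 0.001, 1.444]
wrist_force: [-0.5, -0.4, -0.1]
finger_gap: 93.8
finger_force: 0.0
```

Emit:
{"method": "jog_arm", "body": {
  "commands": [
    {"dx": 0.3,"dy": -0.9,"dz": 0,"ax": 0,"ay": 0,"az": 0,"gripper": 0},
    {"dx": 0.3,"dy": -0.9,"dz": 0,"ax": 0,"ay": 0,"az": 0,"gripper": 0},
    {"dx": 0.3,"dy": -0.9,"dz": 0,"ax": 0,"ay": 0,"az": 0,"gripper": 0},
    {"dx": 0.3,"dy": -0.9,"dz": 0,"ax": 0,"ay": 0,"az": 0,"gripper": 0},
    {"dx": 0.3,"dy": -0.5,"dz": 0,"ax": 0,"ay": 0,"az": 0,"gripper": 0},
    {"dx": 0,"dy": 0,"dz": 0,"ax": 0,"ay": 0,"az": 0,"gripper": 0},
    {"dx": 0,"dy": 0,"dz": 0,"ax": 0,"ay": 0,"az": 0,"gripper": 0}
  ]
}}

```text
clock: 48.2
eef_pos: [418.3, -131.8, 196.0]
eef_rot: [-3.141, -0.0, 1.444]
wrist_force: [0.3, -0.3, -0.2]
finger_gap: 93.9
finger_force: 0.0
```

```bash
python3 - <<'E'
from h import *
c=look(dict(tin=78,marker=133,plate=4)); cv2.imwrite("pics/e1.png",c["image"][:,:,::-1])
d=cams.camera("scene");cv2.imwrite("pics/e2.png",cv2.resize(d["image"][120:330,150:470,::-1],None,fx=2,fy=2))
E
```

```text
tin [259.6 234.8] 218 world [563.1 137.8]
tin [219.7 228.6] 222 world [575.2 228.3]
tin [598.4   1.1] 206 world [1128.7 -635.3]
marker [421.5 232.8] 444 world [ 571.  -215.5]
plate [250.1 343.2] 394 world [308.9 163. ]
plate [406.7 237.6] 1438 world [ 570.5 -208. ]
plate [496.5 174.1] 1774 world [ 731.4 -426. ]
```

View pics/e1.png

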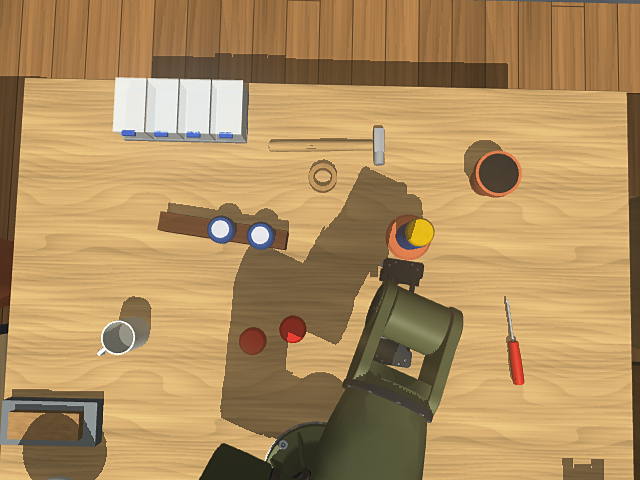

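View pics/e2.png

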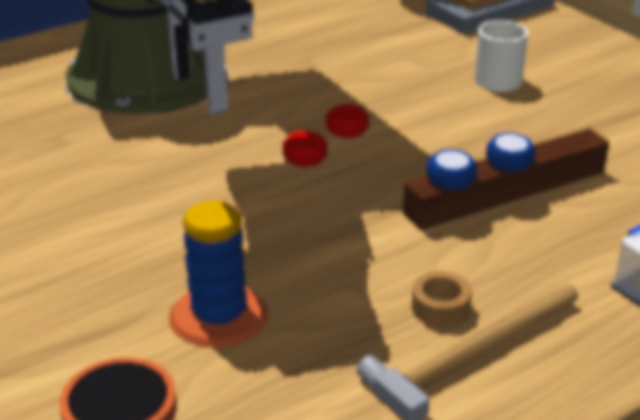

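The top view shows the marker on the stack at (421,233), about 4 mm off the plate axis, and the two full tins flat on the ledge at (220,229) and (260,235). The scene view shows the four-tin stack upright with the marker flat on top.

```bash
python3 -c "
from cell import job
print(job.sign_off())"
```

```text
the job is handed in; nothing more can be done
None
```

I handed the job in at about 48 s: both full tins lie flat on the ledge, and the four empty ones are stacked centred on the plate with the yellow marker on top; the final pictures showed this, but sign-off returned no verdict.

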